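# Reset the irrigation tools on their shadow pads

## Task

Put the four watering tools back on the black pads with the white silhouettes: the clamp that is ratcheted shut on the shut-clamp silhouette, the open clamp on the open-clamp silhouette, the in-line valve on the bar-shaped one and the spray head, face down as it lies, on the disc. Each must lie flat on its pad, centred on its silhouette and turned the same way (the valve may go either end first). Set the tools down gently without dropping them, and leave the seed jar and the small pot where they stand.

Things in the scene. Friction and masses are not known exactly. Their poses are not given: they have to be found in the camera images.
- clamp_shut: Dark steel tube clamp lying flat, like ring-handled forceps 8 mm thick: jaws reach 50 mm ahead (+x) of the hinge, rings 63 mm behind. At the hinge a square block 24 x 24 x 20 mm high: grip its two side faces (across y). This one is RATCHETED SHUT: jaws together and parallel, finger rings side by side, 54 mm over the rings. Stiff, jaws do not move. Origin: centre of the block's underside; x points to the jaw tips.
- clamp_open: Dark steel tube clamp lying flat, like ring-handled forceps 8 mm thick: jaws reach 50 mm ahead (+x) of the hinge, rings 63 mm behind. At the hinge a square block 24 x 24 x 20 mm high: grip its two side faces (across y). This one is OPEN: jaws spread in a V, 42 mm over the tips, rings apart, 80 mm over the rings. Stiff, jaws do not move. Origin: centre of the block's underside; x points to the jaw tips.
- clamp_shut_jaws (a point): the middle of the jaw tips of the shut clamp, 50 mm ahead of its origin, 4 mm up
- clamp_open_jaws (a point): the point midway between the jaw tips of the open clamp, 50 mm ahead of its origin, 4 mm up
- valve: Grey plastic in-line water valve lying flat, 96 mm long along its x, pipe 18 mm thick with 26 mm end nuts, in the middle a square body 30 (x) x 26 (y) x 26 mm high to grip across y, and a black bar handle above it along x, 46 x 10 mm, from 30 to 39 mm up. Both ends are alike. Origin: centre of the body's underside.
- rose: Bare aluminium spray head lying face down: round face 58 mm across, 8 mm thick at the rim, narrowing to an upright stem 24 mm in diameter from 20 to 46 mm up, to grip from any side. Origin: centre of the face's underside; its yaw does not matter.
- pad_shut: The SHUT clamp's place. Fixed rubber shadow pad, a dark plate 130 (its x) x 104 (its y) x 6 mm high, with a flat white silhouette on top showing a clamp with jaws together. Origin: centre of the pad's underside, on the bench, 6 mm below the pad's top; the silhouette's hinge block is at the centre and its jaws point along the pad's +x.
- pad_open: The OPEN clamp's place. Fixed rubber shadow pad, a dark plate 130 (its x) x 104 (its y) x 6 mm high, with a flat white silhouette on top showing a clamp with jaws and handles spread like an X. Origin: centre of the pad's underside, on the bench, 6 mm below the pad's top; the silhouette's hinge block is at the centre and its jaws point along the pad's +x.
- pad_valve: The valve's place. Fixed rubber shadow pad, a dark plate 130 (its x) x 104 (its y) x 6 mm high, with a flat white silhouette on top showing a straight bar with three wider parts. Origin: centre of the pad's underside, on the bench, 6 mm below the pad's top; the silhouette is centred and lies along the pad's x; either end of the valve may lead.
- pad_rose: The spray head's place. Fixed rubber shadow pad, a dark plate 130 (its x) x 104 (its y) x 6 mm high, with a flat white silhouette on top showing a disc 64 mm across. Origin: centre of the pad's underside, on the bench, 6 mm below the pad's top; the disc is centred.
- jar: Bystander: closed amber seed jar, 50 mm across, 75 mm high, standing. Origin: centre of its underside.
- pot: Bystander: small empty terracotta pot, 60 mm across at the rim, 62 mm high, standing. Origin: centre of its underside.
Things that resemble listed ones, but are neither listed nor needed, are in the scene too. Leave any orange look-alike of the pad_shut alone.

How it is judged:
By the outcome, as a careful person would: the job done as asked, in the order asked, and still so for the second after the job is handed in, with the robot touching nothing.
It also fails if it takes over 107 s, if anything falls off the work surface, if the arm or the gripper's body presses on something with over 40 N, if the wrist force passes 120 N, or if a joint passes its speed limit or range.

## Robot

A 6-joint arm with a two-finger parallel gripper is mounted at the origin on the work surface. World frame = base frame: x ahead of the robot, y to its left, z up, the work surface at z = 0. Lengths are in mm, angles in degrees, forces in N, time in s.
With the tool pointing down it reaches from about 300 to 850 mm from the base axis. Payload 4.2 kg.
Tool frame: the origin (TCP) lies at the very end of the fingers, on their centre line; the grasp point (between the pads) lies 19 mm behind it; z points along the fingers, y is the direction in which the jaws open and shut (so a half turn about z gives the same grasp; the last joint's range is limited). The gripper opens to 91 mm and grips with 3 to 60 N. Pads are 32 mm wide; open, the fingers measure 118 mm over their backs; the gripper's body (76 mm by 178 mm) begins 60 mm behind the grasp point.
Start: joints at [65.718, 18.312, 89.639, -0, 72.044, -1.146], TCP at [225.93, 528.771, 213.976] pointing down, gripper open.
Joint ranges: [-177.97, 177.97], [-48.28, 115.42], [12.27, 149.76], [-77.06, 257.06], [2.81, 150.46], [-146.56, 146.56]. Speed limits (degrees/s): [147.25, 147.25, 180, 180, 180, 180].

## Interface

Orientations are given as [roll, pitch, yaw] about the fixed x, y, z axes, in that order (R = Rz(yaw) Ry(pitch) Rx(roll)).
In Python, from workcell import monitor, eyes, job gives the robot as it stands.
- The arm moves only by the tool move_arm, never from a script. Its argument "increments" is a list that holds one entry, the list of rows, each a list of 7 numbers: the opening, from 0 (shut) to 1 (fully open), then the shift along the tool's x, y, z in cm, then the turn, a rotation vector about the tool's x, y, z in rad. In form: [[[jaw, x, y, z, ax, ay, az], ...]]. A call has 1 to 12 rows; each row shifts and turns the pose as measured when the row begins, along the tool's axes as they then stand; what a row does not reach is not made up. A row lasts 1/8 s, in which the tool goes at most 62.5 mm and 10.7 degrees, less where a joint would pass 70% of its speed; a pose out of reach is approached as far as the arm can. A call is refused whole if a number of a shift passes 6.25 or a number of a turn 0.188, either way. A call with a gripper value outside its range is refused whole. The fingers move at their own pace and stop on an object; "force" is the grip in N (left out, the last holds). Time passes only in rows, so rows that do not move let the fingers close. It gives the time, the measured TCP pose, the force and the opening at its end, in the units of the state.
- monitor.state(): the state, without advancing time (a new reading comes with each control period).
- eyes.grab_frame(name): name is "scene" or "side" or "wrist"; returns a dict with "color" (480x640x3 uint8, red, green, blue), "z_map" (480x640 float32, mm along the optical axis (not along the pixel's ray), 0 where there is no reading), "camera_matrix" (3x3 intrinsics, pixels), "rvec" (rotation vector, rad) and "tvec" (3), from world to camera coordinates, as OpenCV has them. Camera axes: x right, y down, z forward; pixel columns grow to the right and rows downward; lengths in mm; the calibration is good to about 2 mm. A picture is of the moment at which its call begins.
- job.job_done(): hands the job in, once; it reports no verdict.
The state is a dict: "time_s": time; "qpos": joint angles; "qvel": joint speeds; "effort": joint torques, N m; "ee_pos": TCP position; "ee_rot": TCP orientation; "force": force on the tool from outside, world axes, zero at the start; "torque": the same for the moment, N m; "gripper_width": finger opening in mm.
Only numpy, scipy, OpenCV 4.12 (cv2) and the standard library are available. Lean on these libraries where they do the work, as an engineer would, in place of code of your own. Each camera call takes 0.05 s, during which the arm holds its last target. There are 200 camera calls.

## Working session

There is one attempt and no reset: what is moved stays moved. The work goes in short steps, Python scripts to look and compute and a tool call to move; the robot and the scene stay as the last step left them, time stands still between calls to the robot, and variables do not carry over. Pictures are saved under pics/ and viewed, about 12 in all and at most 16, crops included, and the job is handed in when it is done.

Besides the shell and the picture viewer there is one more tool, called after "Request:" by a JSON object that holds its "op" and its "data". move_arm: Moves the arm, as the interface text tells. Its arguments: {"type":"object","properties":{"increments":{"type":"array"},"force":{"type":"number"}},"required":["increments"]}

```bash
mkdir -p pics; ls
cat > h.py <<'E'
import numpy as np, cv2
from workcell import monitor, eyes, job
def grab(n,save=None):
    f=eyes.grab_frame(n)
    if save: cv2.imwrite(f'pics/{save}.png',f['color'][:,:,::-1]); np.savez(f'pics/{save}.npz',**f)
    return f
def load(s): return dict(np.load(f'pics/{s}.npz'))
def Rt(f):
    return cv2.Rodrigues(np.asarray(f['rvec'],float))[0], np.asarray(f['tvec'],float).ravel()
def ray(f,uv,z):
    R,t=Rt(f); K=f['camera_matrix']; uv=np.atleast_2d(uv).astype(float)
    d=np.c_[uv,np.ones(len(uv))]@np.linalg.inv(K).T@R; c=-R.T@t
    return c+d*((z-c[2])/d[:,2])[:,None]
def cloud(f):
    R,t=Rt(f);K=f['camera_matrix'];v,u=np.mgrid[:480,:640];z=f['z_map']
    p=np.stack([(u-K[0,2])/K[0,0]*z,(v-K[1,2])/K[1,1]*z,z],-1)
    return (p-t)@R
def proj(f,P):
    return cv2.projectPoints(np.atleast_2d(P).astype(float),np.asarray(f['rvec'],float),np.asarray(f['tvec'],float),f['camera_matrix'],None)[0][:,0]
E
python3 - <<'E'
from h import *
for n in ('scene','side','wrist'):
    f=grab(n,n+'0'); R,t=Rt(f); print(n,(-R.T@t).round(),R[2].round(2),f['camera_matrix'][0,0])
print(monitor.state())
E
```

```text
pics
scene [1271. -574.  691.] [-0.69  0.5  -0.52] 493.98809789103
side [ -99. -668.  648.] [ 0.51  0.64 -0.57] 434.03041265380944
wrist [163. 555. 384.] [ 0.23 -0.1  -0.97] 331.4895992020941
{'time_s': 0.15, 'qpos': array([ 6.57180717e+01,  1.83429284e+01,  8.96880921e+01,  7.98292348e-05,
        7.20434446e+01, -1.14707439e+00]), 'qvel': array([-0.09550427, -0.00097424, -0.17978606,  0.01231762,  0.09133542,
       -0.10903496]), 'effort': array([ 1.12769012e-04, -4.12772226e+01, -2.32155508e+01,  7.28570670e-02,
        4.34543111e-02, -1.19970832e-04]), 'ee_pos': array([225.77747551, 528.42867333, 213.33170862]), 'ee_rot': array([-1.79925551e+02, -1.56660067e-03,  1.56865120e+02]), 'force': array([ 0.14297522, -0.01670308,  0.88852564]), 'torque': array([-0.00058619, -0.00200186, -0.03018718]), 'gripper_width': 91.40300763929234}
```

View pics/scene0.png

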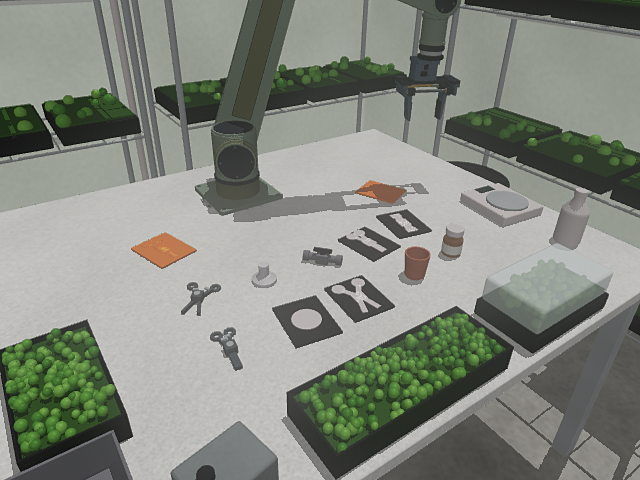

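View pics/side0.png

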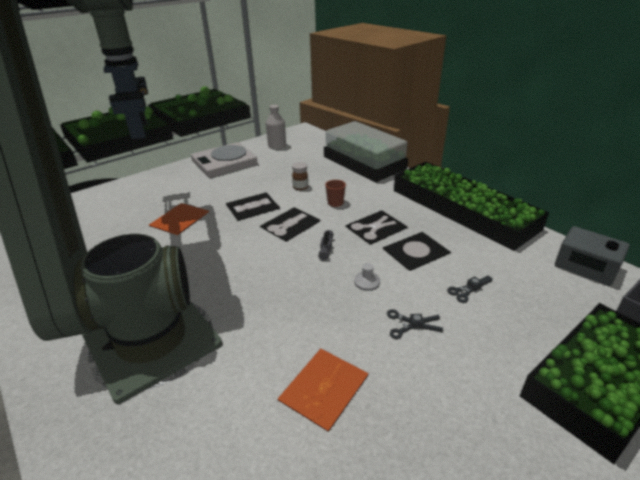

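The scene view shows these candidates:

| Thing | Scene pixel | Side pixel |
|---|---|---|
| Closed clamp | (228,348) | (470,287) |
| Open clamp | (198,296) | (415,323) |
| Valve | (322,257) | (326,243) |
| Rose | (264,275) | (367,278) |
| Shut-clamp pad | (368,243) | – |
| Open-clamp pad | (360,298) | – |
| Valve pad | (404,223) | – |
| Disc pad | (307,320) | – |
| Orange look-alikes, to be left alone | (164,249), (381,190) | – |

Next I'll measure coarsely with both views.

```bash
cat > m0.py <<'E'
from h import *
sc,sd=load('scene0'),load('side0')
seeds={'shut':((228,348),(470,287)),'open':((198,296),(415,323)),'valve':((322,257),(326,243)),'rose':((264,275),(367,278)),
'p_shut':((368,243),(290,224)),'p_open':((360,298),(376,227)),'p_valve':((404,223),(253,207)),'p_rose':((307,320),(416,250)),'jar':((453,242),(300,176)),'pot':((417,264),(336,193))}
for k,(a,b) in seeds.items():
    # two-view triangulation of rough centre + depth at the pixel
    out=[]
    P=[]
    for f,uv in ((sc,a),(sd,b)):
        R,t=Rt(f);P.append(f['camera_matrix']@np.c_[R,t])
        c=cloud(f)[uv[1],uv[0]]; out.append(c.round())
    X=cv2.triangulatePoints(P[0],P[1],np.array(a,float).reshape(2,1),np.array(b,float).reshape(2,1)).ravel()
    print(k,*out,(X[:3]/X[3]).round())
# dark contours of the pads
for n,f in (('scene',sc),('side',sd)):
    m=(f['color'].max(-1)<(75 if n=='scene' else 45)).astype(np.uint8)
    for c in cv2.findContours(m,cv2.RETR_EXTERNAL,cv2.CHAIN_APPROX_NONE)[0]:
        if 500<cv2.contourArea(c)<6000:
            p=cv2.minAreaRect(ray(f,c[:,0],6)[:,:2].astype(np.float32)); print(n,c[:,0].mean(0).round(),np.round(p[0]),np.round(p[1]),round(p[2],1))
E
python3 m0.py
```

```text
shut [ 615. -322.   22.] [ 589. -314.    8.] [ 595. -313.    2.]
open [ 436. -308.   20.] [ 410. -312.   17.] [ 420. -304.    6.]
valve [461.  -2.  23.] [435. -11.  33.] [450.   7.  15.]
rose [ 449. -154.   23.] [ 429. -158.   22.] [ 437. -149.   13.]
p_shut [456. 146.  11.] [440. 147.   7.] [445. 156.   1.]
p_open [618.  -8.   6.] [603. -14.   8.] [613.  -4.  -1.]
p_valve [427. 299.   9.] [413. 291.   6.] [419. 306.   0.]
p_rose [ 617. -146.    8.] [ 604. -150.    8.] [ 612. -143.    1.]
jar [611. 287.  48.] [580. 286.  49.] [596. 308.  34.]
pot [637. 140.  52.] [596. 139.  48.] [616. 163.  31.]
scene [474. 458.] [1030. -103.] [62. 58.] 7.3
scene [ 76. 466.] [ 686. -600.] [167.  76.] 56.1
scene [ 48. 419.] [ 531. -602.] [328. 161.] 0.0
scene [395. 399.] [844. -75.] [179. 454.] 0.0
scene [541. 321.] [850. 322.] [173. 311.] 0.0
scene [357. 300.] [614.  -9.] [104. 131.] 85.9
scene [236. 162.] [-224.  101.] [128. 297.] 62.2
scene [ 22. 132.] [-978. -457.] [169. 627.] 84.3
scene [ 86. 119.] [-980. -208.] [326. 622.] 90.0
scene [207.  99.] [-1037.   318.] [201. 847.] 60.9
scene [362.  84.] [-926. 1259.] [1027. 1453.] 51.3
scene [559.   9.] [-2638.  5519.] [1974. 3061.] 26.6
scene [257.  58.] [-2473.  1481.] [ 231. 4402.] 59.5
side [581. 397.] [ 505. -595.] [159. 157.] 89.7
side [631. 328.] [ 729. -576.] [162.  41.] 20.0
side [591. 267.] [ 862. -444.] [ 92. 109.] 11.2
side [416. 251.] [ 606. -148.] [ 99. 124.] 81.6
side [439. 197.] [900.  87.] [236. 779.] 0.7
side [594.  28.] [4153.  914.] [2814.  541.] 16.8
```

Request:
{"op": "move_arm", "data": {"increments": [[[1, -4.3, -4.0, -1.7, 0, 0, 0], [1, -4.3, -4.0, -1.7, 0, 0, 0], [1, -4.3, -4.0, -1.7, 0, 0, 0], [1, -4.3, -4.0, -1.7, 0, 0, 0], [1, -4.3, -4.0, -1.7, 0, 0, 0], [1, -4.3, -4.0, -1.7, 0, 0, 0], [1, -4.3, -4.0, -1.7, 0, 0, 0], [1, -4.3, -4.0, -1.7, 0, 0, 0], [1, -4.3, -4.0, -1.7, 0, 0, 0], [1, -4.3, -4.0, -1.7, 0, 0, 0], [1, -4.3, -4.0, -1.7, 0, 0, 0], [1, 0, 0, 0, 0, 0, 0]]]}}

```text
time_s: 1.65
ee_pos: [494.4, -76.1, 403.2]
ee_rot: [-179.7, 0.1, 157.0]
force: [-0.4, 0.9, -0.4]
gripper_width: 91.2
```

Run:
```python
from h import *
f=grab('wrist','w1'); R,t=Rt(f); print((-R.T@t).round(),R.round(2)); s=monitor.state(); print(s['ee_pos'],s['ee_rot'],s['qpos'])
```

```text
[431. -48. 574.] [[ 0.39  0.92 -0.  ]
 [ 0.89 -0.38  0.25]
 [ 0.23 -0.1  -0.97]]
[493.51909682 -74.3772784  402.84836281] [-1.79729290e+02  1.70660826e-02  1.57147485e+02] [ -9.71080434   7.93231187  76.95391552  -0.26858803  95.15864619
 -76.88229433]
```

View pics/w1.png

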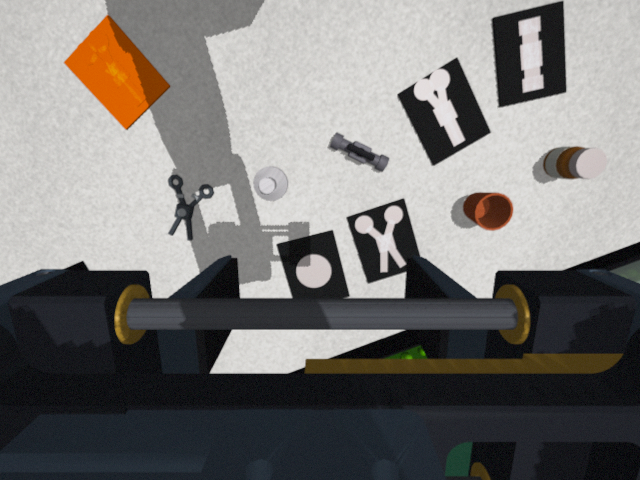

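The wrist view shows the shut-clamp pad at (445,110), the open-clamp pad at (385,240) with its jaws pointing down, the valve pad at (530,53) and the disc pad at (313,268), part hidden. It also shows the open clamp (187,208), the rose (270,183) and the valve (358,152). The shut clamp is behind the gripper.

```bash
cat > pads.py <<'E'
from h import *
G={'p_shut':(445,150),'p_open':(612,-8),'p_valve':(419,300),'p_rose':(612,-146)}
def pads(f,dark=70,z=6,names=G,rad=85):
    img=f['color'].max(-1)
    for k in names:
        g=names[k]; v,u=np.mgrid[:480,:640]
        W=ray(f,np.c_[u.ravel(),v.ravel()],z)[:,:2].reshape(480,640,2)
        near=np.hypot(*(W-g).transpose(2,0,1))<rad
        m=((img<dark)&near).astype(np.uint8)
        cs=cv2.findContours(m,cv2.RETR_EXTERNAL,cv2.CHAIN_APPROX_NONE)[0]
        if not cs: print(k,'none'); continue
        c=max(cs,key=cv2.contourArea)[:,0]
        r=cv2.minAreaRect(ray(f,c,z)[:,:2].astype(np.float32))
        full=cv2.drawContours(np.zeros_like(m),[c.reshape(-1,1,2)],-1,1,-1)
        full=cv2.erode(full,np.ones((3,3)))
        wm=((img>110)&(full>0)).astype(np.uint8)
        wc=cv2.findContours(wm,cv2.RETR_EXTERNAL,cv2.CHAIN_APPROX_NONE)[0]
        s=''
        if wc:
            w=max(wc,key=cv2.contourArea); msk=cv2.drawContours(np.zeros_like(m),[w],-1,1,-1)
            q=W[msk>0]; mu=q.mean(0); ev,E=np.linalg.eigh(np.cov(q.T)); d=E[:,1]; pr=(q-mu)@d; n=(q-mu)@E[:,0]
            # wider end = rings
            wid=[np.ptp(n[pr<np.quantile(pr,.3)]),np.ptp(n[pr>np.quantile(pr,.7)])]
            s=f'white mu {mu.round(1)} ang {np.degrees(np.arctan2(d[1],d[0])):.1f} ext {pr.min():.0f} {pr.max():.0f} mid {(mu+d*(pr.min()+pr.max())/2).round(1)} wid(-,+) {np.round(wid)} across {n.min():.0f} {n.max():.0f}'
        print(k,'rect',np.round(r[0],1),np.round(r[1],1),round(r[2],1),s)
if __name__=='__main__':
    import sys
    for n in sys.argv[1:]: print(n); pads(load(n),45 if 'side' in n else 70)
E
python3 pads.py w1 scene0 side0
python3 - <<'E'
from h import *
# heights: plane statistics from wrist depth
c=cloud(load('w1'))
for n,(u,v) in dict(table=(250,100),pshut=(420,110),popen=(360,250),prose=(300,258),pvalve=(505,60),openblk=(185,210),rose=(268,184),valvehandle=(358,152)).items(): print(n,np.median(c[v-3:v+4,u-3:u+4].reshape(-1,3),0).round(1))
E
```

```text
w1
p_shut rect [446.1 156.2] [127.6 102.7] 7.8 
p_open rect [620.8  -1.3] [112.6 149.3] 85.9 white mu [598.1  -4.5] ang 175.5 ext -66 47 mid [607.7  -5.2] wid(-,+) [47. 86.] across -43 43
p_valve rect [417.5 302.8] [104.8 128.1] 79.3 white mu [416.4 305.3] ang 169.2 ext -53 50 mid [417.6 305.1] wid(-,+) [33. 33.] across -17 17
p_rose rect [ 618.7 -158.7] [128.5 151.8] 81.5 white mu [ 610.6 -143.8] ang 106.6 ext -32 32 mid [ 610.6 -143.7] wid(-,+) [57. 56.] across -32 31
scene0
p_shut rect [476.4 125.3] [159.8  79.6] 44.6 
p_open rect [615.4  -9. ] [103.7 128.1] 85.7 
p_valve rect [423.4 298.1] [102.2 129. ] 79.8 
p_rose rect [ 640.5 -150.6] [102.3  76.4] 81.9 
side0
p_shut rect [447.8 120.2] [123.7  36.5] 10.7 
p_open rect [604.4 -42.9] [ 33.5 122.7] 86.0 
p_valve rect [414.8 298.5] [ 97.  121.7] 79.4 
p_rose rect [ 606.3 -147.8] [ 98.9 123.9] 81.6 white mu [ 609.6 -144.6] ang 86.3 ext -31 32 mid [ 609.6 -144.1] wid(-,+) [54. 56.] across -30 30
table [ 3.048e+02 -1.238e+02  3.000e-01]
pshut [426.4 121.6   6.6]
popen [606.9 -51.9   6.3]
prose [ 578.7 -156.5    6.6]
pvalve [408.8 266.4   6.4]
openblk [ 422.  -298.2   20.5]
rose [ 437.1 -145.9   46.2]
valvehandle [447.3   3.3  39.1]
```

Run:
```python
from h import *
sc=load('scene0'); w=load('w1')
print('shut tip,ringmid',ray(sc,[(238,367),(224,333)],5).round())
c=ray(w,[(181,238),(190,239),(176,183),(206,191)],5); print('open tips, rings',c.round())
# valve ends and block
print('valve ends',ray(w,[(334,141),(383,165)],13).round())
im=cv2.imread('pics/scene0.png'); a=cv2.resize(im[270:380,160:290],None,fx=5,fy=5,interpolation=cv2.INTER_CUBIC); cv2.imwrite('pics/c1.png',a)
```

```text
shut tip,ringmid [[ 654. -322.    5.]
 [ 556. -305.    5.]]
open tips, rings [[ 463. -336.    5.]
 [ 471. -322.    5.]
 [ 375. -297.    5.]
 [ 407. -256.    5.]]
valve ends [[417. -24.  13.]
 [483.  36.  13.]]
```

View pics/c1.png

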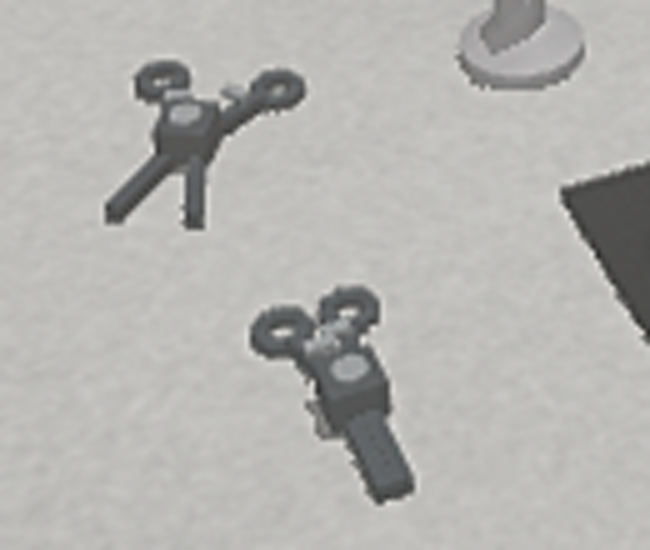

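The upper clamp, at scene (198,296), has its jaws spread, so it is the open one. The lower, at (228,348), has its jaws together, so it is the shut one. I'm moving over to the shut clamp.

Request:
{"op": "move_arm", "data": {"increments": [[[1, -3.35, -2.05, 1.9, 0, 0, 0], [1, -3.35, -2.05, 1.9, 0, 0, 0], [1, -3.35, -2.05, 1.9, 0, 0, 0], [1, -3.35, -2.05, 1.9, 0, 0, 0], [1, -3.35, -2.05, 1.9, 0, 0, 0], [1, -3.35, -2.05, 1.9, 0, 0, 0], [1, -3.35, -2.05, 1.9, 0, 0, 0], [1, -3.35, -2.05, 1.9, 0, 0, 0], [1, 0, 0, 0, 0, 0, -0.113], [1, 0, 0, 0, 0, 0, -0.113], [1, 0, 0, 0, 0, 0, 0]]]}}

```text
time_s: 3.08
ee_pos: [681.8, -313.0, 239.9]
ee_rot: [179.5, -0.8, 171.7]
force: [-0.2, -0.3, -0.5]
gripper_width: 91.2
```

```bash
python3 - <<'E'
from h import *
f=grab('wrist','w2'); R,t=Rt(f); print((-R.T@t).round()); s=monitor.state(); print(s['ee_pos'],s['ee_rot'])
E
python3 pads.py w2
```

```text
[ 616. -305.  412.]
[ 681.86169452 -312.89876432  240.18714894] [179.53410774  -0.79972624 171.65556253]
w2
p_shut none
p_open rect [611.   -7.8] [105.3 128.5] 85.7 white mu [597.9  -4.5] ang 175.7 ext -67 46 mid [608.1  -5.3] wid(-,+) [48. 85.] across -43 43
p_valve none
p_rose rect [ 610.4 -145.3] [103.6 128. ] 81.5 white mu [ 610.2 -144.1] ang 91.9 ext -33 32 mid [ 610.2 -144.3] wid(-,+) [61. 59.] across -33 32
```

View pics/w2.png

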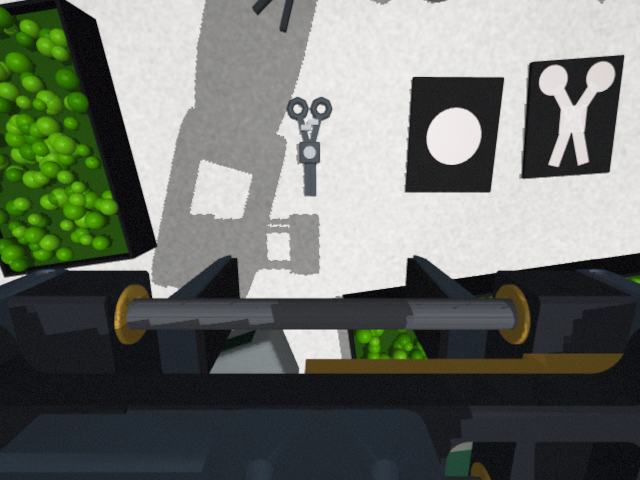

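The picture shows the shut clamp at (310,150), jaws straight down the picture, and the disc and open-clamp pads at (454,135) and (573,117). Now the clamp's pose.

```bash
cat > obj.py <<'E'
from h import *
def obj(f,g,rad,z0,zr=None,thr=4):
    """g rough xy; points above thr within rad: PCA axis of all, centroid/rect of those in zr"""
    c=cloud(f); ok=(f['z_map']>0)&(np.hypot(c[...,0]-g[0],c[...,1]-g[1])<rad)&(c[...,2]>thr)&(c[...,2]<60)
    q=c[ok]; mu=q[:,:2].mean(0); ev,E=np.linalg.eigh(np.cov(q[:,:2].T)); d=E[:,1]
    pr=(q[:,:2]-mu)@d; print('all n',len(q),'mu',mu.round(1),'ang %.1f'%np.degrees(np.arctan2(d[1],d[0])),'ext',pr.min().round(),pr.max().round(),'ends',(mu+d*pr.min()).round(),(mu+d*pr.max()).round(),'rect',[np.round(x,1) for x in cv2.minAreaRect(q[:,:2].astype(np.float32))])
    if zr:
        b=q[(q[:,2]>zr[0])&(q[:,2]<zr[1])]; r=cv2.minAreaRect(b[:,:2].astype(np.float32)); print('top n',len(b),'z med',np.median(b[:,2]).round(1),'mu',b[:,:2].mean(0).round(1),'rect',[np.round(x,1) for x in r])
E
python3 - <<'E'
from obj import *
f=load('w2'); print(ray(f,[(310,152)],20)); 
obj(f,(600,-312),75,8,(17,24))
print('tip',ray(f,[(310,195)],8),'rings',ray(f,[(297,108),(321,108)],8))
# dark mask colour at z=8
img=f['color'].max(-1); W=ray(f,np.indices((480,640))[::-1].reshape(2,-1).T,8)[:,:2].reshape(480,640,2)
m=(img<115)&(np.hypot(W[...,0]-600,W[...,1]+312)<72); m[:,:285]=0; m[:,335:]=0
q=W[m]; mu=q.mean(0);d=np.linalg.eigh(np.cov(q.T))[1][:,1]; pr=(q-mu)@d; print(m.sum(),mu,np.degrees(np.arctan2(d[1],d[0])),pr.min(),pr.max(),mu+d*pr.min(),mu+d*pr.max())
E
```

```text
[[ 604.34230105 -313.41701919   20.        ]]
all n 1860 mu [ 589.2 -312.5] ang 172.0 ext -67.0 46.0 ends [ 655. -322.] [ 543. -306.] rect [array([ 599.2, -314.8]), array([ 51.9, 112.6]), np.float64(81.2)]
top n 453 z med 20.4 mu [ 604.6 -314.6] rect [array([ 604.7, -314.7]), array([23.1, 23.4]), np.float64(81.6)]
tip [[ 653.80424589 -321.39326313    8.        ]] rings [[ 553.77711546 -320.93486444    8.        ]
 [ 557.71787882 -293.7810207     8.        ]]
1452 [ 588.73776257 -312.35272369] 172.13695999780774 -65.73534576975196 45.18546444236622 [ 653.85505929 -321.34568487] [ 543.97713552 -306.17110066]
```

```bash
cat > go.py <<'E'
import sys
from h import *
from scipy.spatial.transform import Rotation as Ro
def go(x,y,z,yaw):
    s=monitor.state(); R=Ro.from_euler('xyz',s['ee_rot'],degrees=True); T=Ro.from_euler('xyz',[180,0,yaw],degrees=True)
    d=R.inv().apply(np.array([x,y,z])-s['ee_pos'])/10; r=(R.inv()*T).as_rotvec()
    print('shift cm',d.round(2),'norm',np.linalg.norm(d).round(1),'rot',r.round(3),'now',s['ee_pos'].round(1),s['ee_rot'].round(2),'w',s['gripper_width'].round(1),'F',s['force'].round(1),'t',s['time_s'],'q6',s['qpos'][5].round())
if __name__=='__main__': go(*map(float,sys.argv[1:5]))
E
python3 go.py 604.5 -314.6 60 171.7;python3 go.py 604.5 -314.6 4 171.7
```

```text
Traceback (most recent call last):
  File "go.py", line 8, in <module>
    if __name__=='__main__': go(*map(float,sys.argv[1:5]))
                             ~~^^^^^^^^^^^^^^^^^^^^^^^^^^^
  File "go.py", line 7, in go
    print('shift cm',d.round(2),'norm',np.linalg.norm(d).round(1),'rot',r.round(3),'now',s['ee_pos'].round(1),s['ee_rot'].round(2),'w',s['gripper_width'].round(1),'F',s['force'].round(1),'t',s['time_s'],'q6',s['qpos'][5].round())
                                                                                                                                       ^^^^^^^^^^^^^^^^^^^^^^^^
AttributeError: 'float' object has no attribute 'round'
Traceback (most recent call last):
  File "go.py", line 8, in <module>
    if __name__=='__main__': go(*map(float,sys.argv[1:5]))
                             ~~^^^^^^^^^^^^^^^^^^^^^^^^^^^
  File "go.py", line 7, in go
    print('shift cm',d.round(2),'norm',np.linalg.norm(d).round(1),'rot',r.round(3),'now',s['ee_pos'].round(1),s['ee_rot'].round(2),'w',s['gripper_width'].round(1),'F',s['force'].round(1),'t',s['time_s'],'q6',s['qpos'][5].round())
                                                                                                                                       ^^^^^^^^^^^^^^^^^^^^^^^^
AttributeError: 'float' object has no attribute 'round'
```

```bash
sed -i "s/s\['gripper_width'\].round(1)/round(float(s['gripper_width']),1)/" go.py
python3 go.py 604.5 -314.6 60 171.7
```

```text
shift cm [ 7.38 -1.44 18.11] norm 19.6 rot [ 0.008 -0.014 -0.001] now [ 681.9 -312.9  240.2] [179.53  -0.8  171.66] w 91.6 F [-1.3 -0.  -0.2] t 3.125 q6 -107.0
```

Request:
{"op": "move_arm", "data": {"increments": [[[1, 1.48, -0.29, 3.62, 0.004, -0.007, 0], [1, 1.48, -0.29, 3.62, 0.004, -0.007, 0], [1, 1.48, -0.29, 3.62, 0, 0, 0], [1, 1.48, -0.29, 3.62, 0, 0, 0], [1, 1.48, -0.29, 3.62, 0, 0, 0], [1, 0, 0, 0, 0, 0, 0]]], "force": 25}}

```text
time_s: 3.88
ee_pos: [605.6, -309.3, 57.7]
ee_rot: [180.0, 0.3, 171.4]
force: [-0.4, 0.3, -0.2]
gripper_width: 91.2
```

```bash
python3 go.py 604.5 -314.6 4 171.7
```

```text
shift cm [ 0.06 -0.54  5.37] norm 5.4 rot [ 0.     0.005 -0.005] now [ 605.6 -309.3   57.7] [180.     0.31 171.4 ] w 91.2 F [-0.4  0.3 -0.2] t 3.875 q6 -110.0
```

Request:
{"op": "move_arm", "data": {"increments": [[[1, 0.03, -0.3, 1.6, 0, 0.005, -0.005], [1, 0.03, -0.24, 1.6, 0, 0, 0], [1, 0, 0, 1.2, 0, 0, 0], [1, 0, 0, 0.9, 0, 0, 0], [1, 0, 0, 0, 0, 0, 0]]]}}

```text
time_s: 4.5
ee_pos: [609.3, -315.8, 5.7]
ee_rot: [-179.8, 0.5, 171.7]
force: [0.6, -0.0, 0.2]
gripper_width: 91.2
```

```bash
python3 go.py 604.5 -314.6 4 171.7
```

```text
shift cm [0.5  0.05 0.17] norm 0.5 rot [-0.003  0.009  0.   ] now [ 609.3 -315.8    5.7] [-179.84    0.52  171.7 ] w 91.2 F [ 0.6 -0.   0.2] t 4.5 q6 -110.0
```

Request:
{"op": "move_arm", "data": {"increments": [[[1, 0.5, 0.05, 0.17, -0.003, 0.009, 0], [0.6, 0, 0, 0, 0, 0, 0], [0.3, 0, 0, 0, 0, 0, 0], [0, 0, 0, 0, 0, 0, 0], [0, 0, 0, 0, 0, 0, 0], [0, 0, 0, 0, 0, 0, 0], [0, 0, 0, 0, 0, 0, 0], [0, 0, 0, 0, 0, 0, 0]]], "force": 25}}

```text
time_s: 5.5
ee_pos: [605.1, -315.0, 5.6]
ee_rot: [-180.0, 0.1, 171.7]
force: [0.5, 0.5, -0.6]
gripper_width: 24.3
```

```bash
python3 go.py 604.5 -314.6 150 171.7
```

```text
shift cm [  0.03   0.02 -14.44] norm 14.4 rot [-0.001  0.002 -0.   ] now [ 605.1 -315.     5.6] [-1.7996e+02  1.4000e-01  1.7170e+02] w 24.3 F [ 0.5  0.5 -0.6] t 5.5 q6 -110.0
```

Request:
{"op": "move_arm", "data": {"increments": [[[0, 0, 0, -3, 0, 0, 0], [0, 0, 0, -5, 0, 0, 0], [0, 1.2, 3.6, -2, 0, 0, 0], [0, 1.65, 5.2, -1, 0, 0, 0], [0, 1.65, 5.2, -1, 0, 0, 0], [0, 1.65, 5.2, -1, 0, 0, 0], [0, 1.65, 5.2, -0.5, 0, 0, 0], [0, 1.65, 5.2, 0, 0, 0, 0], [0, 1.65, 5.2, 0, 0, 0, 0], [0, 1.65, 5.2, 0, 0, 0, -0.04], [0, 1.65, 5.2, 0, 0, 0, -0.1], [0, 0, 0, 0, 0, 0, -0.14]]], "force": 35}}

```text
time_s: 7.0
ee_pos: [524.0, 166.9, 143.8]
ee_rot: [179.9, 0.3, -171.9]
force: [0.6, -0.1, -0.1]
gripper_width: 23.8
```

```bash
python3 - <<'E'
from h import *
grab('wrist','w3')
E
python3 pads.py w3; python3 go.py 446 156 100 188
```

```text
w3
p_shut rect [444.9 173.7] [129.2  63. ] 8.8 
p_open rect [615.4  -7.9] [169.3 134.5] 86.4 white mu [582.6  -5.8] ang 86.4 ext -41 43 mid [582.6  -4.4] wid(-,+) [43. 61.] across -40 28
p_valve rect [416.5 300.5] [102.4 127.6] 80.2 white mu [413.9 302.6] ang 170.2 ext -55 50 mid [416.6 302.1] wid(-,+) [35. 37.] across -19 18
p_rose rect [ 628.4 -102.6] [ 79.1 145.3] 84.4 
shift cm [7.91 0.17 4.33] norm 9.0 rot [0.    0.005 0.003] now [524.3 165.5 143.8] [ 179.99    0.31 -171.83] w 23.8 F [ 0.2  0.4 -0.5] t 7.05 q6 -82.0
```

View pics/w3.png

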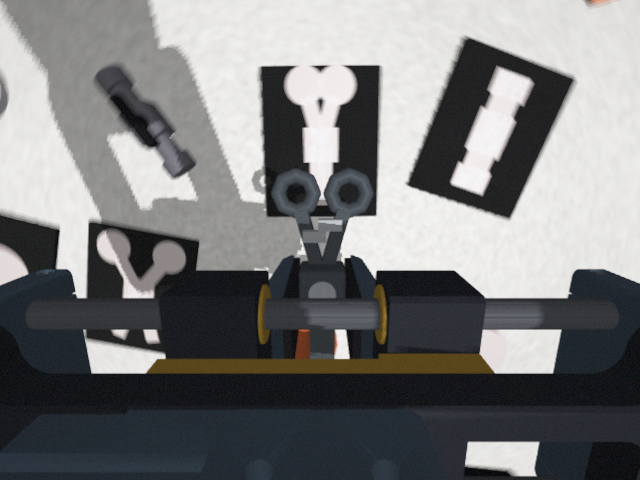

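Run:
```python
from h import *
f=load('w3'); R,t=Rt(f); print('cam',(-R.T@t).round())
img=f['color'].max(-1); m=np.zeros((480,640),np.uint8); m[55:222,258:390]=(img[55:222,258:390]<60)
m=cv2.morphologyEx(m,cv2.MORPH_OPEN,np.ones((5,5)))
ys,xs=np.nonzero(m); W=ray(f,np.c_[xs,ys],6)[:,:2].astype(np.float32); print('dark',cv2.minAreaRect(W))
print('corners',ray(f,[(261,67),(380,66),(375,215),(267,217)],6).round(1)[:,:2])
# left & right edge lines by row
for nm,fn in (('L',min),('R',max)):
    e=np.array([(fn(xs[ys==r]),r) for r in range(75,160)]); w=ray(f,e,6)[:,:2].astype(np.float32); l=cv2.fitLine(w,cv2.DIST_HUBER,0,.01,.01).ravel(); print(nm,np.degrees(np.arctan2(l[1],l[0])),l[2:])
# silhouette block edges / axis from white rows
wm=np.zeros((480,640),bool); wm[60:175,262:380]=img[60:175,262:380]>150
mids=[]
for r in range(68,165,6):
    x=np.nonzero(wm[r]&(np.arange(640)>280)&(np.arange(640)<362))[0]; mids.append(((x.min()+x.max())/2,r)); print(r,x.min(),x.max(),end='; ')
w=ray(f,np.array(mids),6)[:,:2].astype(np.float32); l=cv2.fitLine(w,cv2.DIST_HUBER,0,.01,.01).ravel(); print('\naxis',np.degrees(np.arctan2(l[1],l[0])),l[2:])
print('block',ray(f,[(303,127),(340,127),(303,160),(340,160)],6)[:,:2].round(1))
```

```text
cam [455. 157. 314.]
dark ((447.02484130859375, 154.63499450683594), (127.53720092773438, 101.74974060058594), 8.654496192932129)
corners [[391.4  96.2]
 [376.5 195.8]
 [502.8 214.6]
 [519.  114. ]]
L 7.755098 [431.15164  102.453415]
R 9.425665 [413.76086 199.76863]
68 293 347; 74 288 353; 80 285 355; 86 285 355; 92 286 354; 98 290 350; 104 298 341; 110 303 338; 116 305 336; 122 306 334; 128 303 338; 134 303 338; 140 303 338; 146 304 338; 152 304 337; 158 304 337; 164 310 332; 
axis 8.524303 [423.52615 151.45123]
block [[434.2 137.5]
 [429.6 169.9]
 [462.3 141.1]
 [457.6 174.2]]
```

```bash
python3 go.py 447.6 155.1 45 188.6
```

```text
shift cm [7.79 0.05 9.83] norm 12.5 rot [ 0.     0.005 -0.008] now [524.3 165.5 143.8] [ 179.99    0.31 -171.83] w 23.8 F [ 0.2  0.4 -0.5] t 7.05 q6 -82.0
```

Request:
{"op": "move_arm", "data": {"increments": [[[0, 2.0, 0, 2.4, 0, 0.005, -0.008], [0, 2.0, 0, 2.5, 0, 0, 0], [0, 2.0, 0, 2.5, 0, 0, 0], [0, 1.6, 0, 2.2, 0, 0, 0], [0, 0, 0, 0, 0, 0, 0]]]}}

```text
time_s: 7.68
ee_pos: [448.2, 153.0, 45.5]
ee_rot: [-180.0, 0.2, -172.0]
force: [0.2, -0.2, -0.7]
gripper_width: 23.9
```

```bash
python3 go.py 447.6 155.1 12 188.6
```

```text
shift cm [0.04 0.22 3.35] norm 3.4 rot [-0.     0.003 -0.01 ] now [448.2 153.   45.5] [-1.80e+02  1.60e-01 -1.72e+02] w 23.9 F [ 0.2 -0.2 -0.7] t 7.675 q6 -80.0
```

Request:
{"op": "move_arm", "data": {"increments": [[[0, 0.04, 0.22, 1.0, 0, 0.003, -0.012], [0, 0, 0, 1.0, 0, 0, 0], [0, 0, 0, 0.6, 0, 0, 0], [0, 0, 0, 0.3, 0, 0, 0], [0, 0, 0, 0, 0, 0, 0]]]}}

```text
time_s: 8.3
ee_pos: [452.4, 156.1, 16.7]
ee_rot: [179.9, 0.4, -171.4]
force: [0.1, 0.6, -0.6]
gripper_width: 23.9
```

```bash
python3 go.py 447.6 155.1 12 188.6
```

```text
shift cm [ 0.49 -0.02  0.47] norm 0.7 rot [ 0.001  0.007 -0.   ] now [452.4 156.1  16.7] [ 179.95    0.39 -171.42] w 23.9 F [ 0.1  0.6 -0.6] t 8.3 q6 -81.0
```

Request:
{"op": "move_arm", "data": {"increments": [[[0, 0.5, -0.02, 0.2, 0.001, 0.007, 0], [0, 0, 0, 0.15, 0, 0, 0], [0, 0, 0, 0, 0, 0, 0]]]}}

```text
time_s: 8.68
ee_pos: [447.4, 155.2, 13.4]
ee_rot: [180.0, 0.0, -171.4]
force: [0.2, 0.8, -1.1]
gripper_width: 24.0
```

```bash
python3 go.py 447.6 155.1 12 188.6
```

```text
shift cm [-0.02 -0.01  0.14] norm 0.1 rot [ 0.  0. -0.] now [447.4 155.2  13.4] [ 1.8000e+02  1.0000e-02 -1.7142e+02] w 24.0 F [ 0.2  0.8 -1.1] t 8.675 q6 -81.0
```

Request:
{"op": "move_arm", "data": {"increments": [[[0, 0, 0, 0.1, 0, 0, 0], [0, 0, 0, 0.09, 0, 0, 0], [0, 0, 0, 0, 0, 0, 0]]]}}

```text
time_s: 9.05
ee_pos: [447.6, 155.2, 11.6]
ee_rot: [180.0, 0.0, -171.4]
force: [0.2, 0.3, -0.5]
gripper_width: 23.8
```

Request:
{"op": "move_arm", "data": {"increments": [[[0, 0, 0, 0.06, 0, 0, 0], [0, 0, 0, 0, 0, 0, 0], [0.32, 0, 0, 0, 0, 0, 0], [0.4, 0, 0, 0, 0, 0, 0], [0.55, 0, 0, 0, 0, 0, 0], [0.55, 0, 0, 0, 0, 0, 0], [0.55, 0, 0, -1, 0, 0, 0], [0.55, 0, 0, -3, 0, 0, 0], [0.55, 0, 0, -5, 0, 0, 0], [1, -3, 0, -4, 0, 0, 0], [1, -5, 0, -3, 0, 0, 0], [1, 0, 0, 0, 0, 0, 0]]]}}

```text
time_s: 10.55
ee_pos: [528.3, 167.4, 179.9]
ee_rot: [180.0, 0.2, -171.4]
force: [-0.6, -0.5, -0.4]
gripper_width: 77.4
```

```bash
python3 - <<'E'
from obj import *
f=grab('wrist','w4'); obj(f,(447,155),75,8,(23,30),thr=9.5)
E
python3 go.py 500 -330 170 171
```

```text
all n 2752 mu [430.8 152.4] ang -171.5 ext -67.0 45.0 ends [497. 162.] [386. 146.] rect [array([441.5, 154.3]), array([111.7,  52.1]), np.float64(8.9)]
top n 671 z med 26.4 mu [446.8 154.8] rect [array([446.8, 154.8]), array([22.6, 23.8]), np.float64(8.5)]
shift cm [  9.94 -48.74   0.86] norm 49.8 rot [-0.    -0.002  0.307] now [525.3 166.8 178.4] [-1.7999e+02 -1.1000e-01 -1.7139e+02] w 81.3 F [-0.6 -0.6 -0.2] t 10.6 q6 -82.0
```

The shut clamp reads (446.8,154.8) at 8.5°, against the pad's (447.0,155.0) at 8.6°. Next is the open clamp.

Request:
{"op": "move_arm", "data": {"increments": [[[1, 1.1, -5.0, -0.1, 0, 0, 0], [1, 1.1, -5.0, -0.1, 0, 0, 0], [1, 1.1, -5.0, -0.1, 0, 0, 0], [1, 1.1, -5.0, -0.1, 0, 0, 0], [1, 1.1, -5.0, -0.1, 0, 0, 0], [1, 1.1, -5.0, -0.1, 0, 0, 0], [1, 1.1, -5.0, -0.1, 0, 0, 0], [1, 1.1, -5.0, -0.1, 0, 0, 0], [1, 1.1, -5.0, -0.1, 0, 0, 0], [1, 1.1, -5.0, -0.1, 0, 0, 0], [1, 0, 0, 0, 0, 0, 0.16], [1, 0, 0, 0, 0, 0, 0.16]]]}}

```text
time_s: 12.1
ee_pos: [469.4, -351.1, 176.5]
ee_rot: [179.6, -2.1, 169.9]
force: [-0.9, -0.8, 0.1]
gripper_width: 91.1
```

Request:
{"op": "move_arm", "data": {"increments": [[[1, 0, 0, 0, 0, 0, 0.16], [1, 0, 0, 0, 0, 0, 0.16], [1, 0, 0, 0, 0, 0, 0.12], [1, 0, 0, 0, 0, 0, 0]]]}}

```text
time_s: 12.6
ee_pos: [462.7, -345.8, 172.2]
ee_rot: [-179.4, -2.9, 143.9]
force: [0.9, 0.4, -1.3]
gripper_width: 90.9
```

```bash
python3 - <<'E'
from obj import *
f=grab('wrist','w5'); obj(f,(422,-300),75,8,(17,24))
E
python3 go.py 422 -300 60 145
```

```text
all n 2429 mu [ 412.8 -297.7] ang 139.9 ext -63.0 43.0 ends [ 461. -338.] [ 380. -270.] rect [array([ 420.4, -304.4]), array([ 77.2, 105.1]), np.float64(49.8)]
top n 604 z med 20.5 mu [ 422.9 -306.4] rect [array([ 423.1, -306.4]), array([23.9, 24. ]), np.float64(49.7)]
shift cm [ 5.4   1.41 11.5 ] norm 12.8 rot [-0.009 -0.051 -0.019] now [ 462.7 -345.8  172.2] [-179.45   -2.93  143.9 ] w 91.5 F [-0.6  0.1  0.2] t 12.65 q6 -91.0
```

View pics/w5.png

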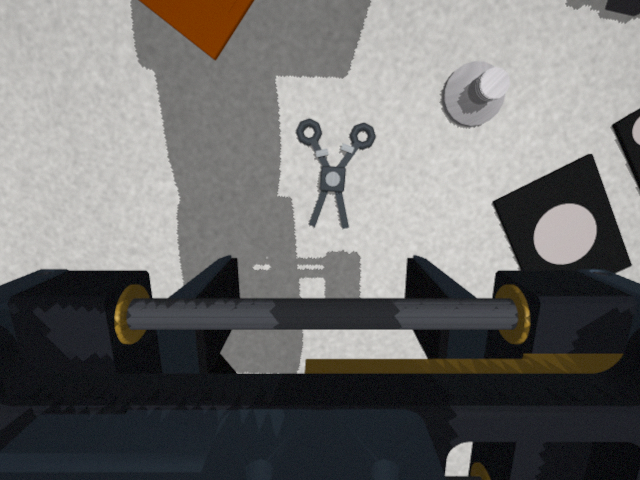

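The open clamp is at (333,180), jaws down the picture: block (423,-306.4), direction −40.2°.

```bash
python3 go.py 423 -306.4 50 139.8
```

```text
shift cm [ 4.89  0.96 12.48] norm 13.4 rot [-0.011 -0.051  0.072] now [ 462.7 -345.8  172.2] [-179.45   -2.93  143.9 ] w 91.5 F [-0.6  0.1  0.2] t 12.65 q6 -91.0
```

Request:
{"op": "move_arm", "data": {"increments": [[[1, 1.5, 0.24, 2.0, -0.011, -0.051, 0.072], [1, 1.4, 0.24, 3.4, 0, 0, 0], [1, 1.5, 0.24, 3.5, 0, 0, 0], [1, 1.3, 0.24, 3.2, 0, 0, 0], [1, 0, 0, 0, 0, 0, 0]]]}}

```text
time_s: 13.28
ee_pos: [420.2, -298.8, 48.6]
ee_rot: [-180.0, -0.0, 140.2]
force: [-0.3, -0.8, 0.4]
gripper_width: 91.2
```

```bash
python3 go.py 423 -306.4 5 139.8
```

```text
shift cm [-0.71 -0.4   4.35] norm 4.4 rot [-0.    -0.001  0.007] now [ 420.2 -298.8   48.6] [-1.7998e+02 -3.0000e-02  1.4023e+02] w 91.2 F [-0.3 -0.8  0.4] t 13.275 q6 -87.0
```

Request:
{"op": "move_arm", "data": {"increments": [[[1, -0.2, -0.3, 1.3, 0, 0, 0.007], [1, -0.1, -0.1, 1.3, 0, 0, 0], [1, 0, 0, 1.1, 0, 0, 0], [1, 0, 0, 0.6, 0, 0, 0], [1, 0, 0, 0, 0, 0, 0]]]}}

```text
time_s: 13.9
ee_pos: [423.2, -307.1, 5.5]
ee_rot: [-180.0, 0.4, 139.9]
force: [0.4, 0.2, -0.1]
gripper_width: 91.0
```

```bash
python3 go.py 423 -306.4 5 139.8
```

```text
shift cm [0.06 0.04 0.05] norm 0.1 rot [-0.     0.007  0.001] now [ 423.2 -307.1    5.5] [-180.      0.39  139.87] w 91.0 F [ 0.4  0.2 -0.1] t 13.9 q6 -87.0
```

Now I'll close, then lift and carry to the open-clamp pad. The viewing spot is TCP (691,-14), about 80 mm beyond the pad.

Request:
{"op": "move_arm", "data": {"increments": [[[0.6, 0.06, 0.04, 0, 0, 0.007, 0], [0.3, 0, 0, 0, 0, 0, 0], [0, 0, 0, 0, 0, 0, 0], [0, 0, 0, 0, 0, 0, 0], [0, 0, 0, 0, 0, 0, 0], [0, 0, 0, 0, 0, 0, 0], [0, 0, 0, 0, 0, 0, 0]]], "force": 35}}

```text
time_s: 14.78
ee_pos: [423.7, -306.7, 6.6]
ee_rot: [180.0, 0.1, 139.9]
force: [-0.4, 0.6, -0.1]
gripper_width: 24.2
```

```bash
python3 go.py 691 -14 145 139.8;python3 go.py 691 -14 145 175.7
```

```text
shift cm [ -1.6   39.61 -13.83] norm 42.0 rot [0.    0.002 0.001] now [ 423.7 -306.7    6.6] [1.7999e+02 9.0000e-02 1.3988e+02] w 24.2 F [-0.4  0.6 -0.1] t 14.775 q6 -87.0
shift cm [ -1.6   39.61 -13.83] norm 42.0 rot [-0.     0.002 -0.625] now [ 423.7 -306.7    6.6] [1.7999e+02 9.0000e-02 1.3988e+02] w 24.2 F [-0.4  0.6 -0.1] t 14.775 q6 -87.0
```

Request:
{"op": "move_arm", "data": {"increments": [[[0, 0, 0, -3, 0, 0, 0], [0, 0, 0, -5, 0, 0, 0], [0, -0.2, 3.8, -2.5, 0, 0, 0], [0, -0.2, 5.2, -1.5, 0, 0, 0], [0, -0.2, 5.2, -1.0, 0, 0, 0], [0, -0.2, 5.2, -0.5, 0, 0, 0], [0, -0.2, 5.2, -0.2, 0, 0, 0], [0, -0.2, 5.2, 0, 0, 0, 0], [0, -0.2, 5.2, 0, 0, 0, 0], [0, -0.2, 4.4, 0, 0, 0, 0], [0, 0, 0, 0, 0, 0, -0.16], [0, 0, 0, 0, 0, 0, -0.16]]]}}

```text
time_s: 16.27
ee_pos: [697.0, -5.4, 143.9]
ee_rot: [-180.0, -0.2, 158.7]
force: [-0.3, -0.0, -0.9]
gripper_width: 23.8
```

Request:
{"op": "move_arm", "data": {"increments": [[[0, 0, 0, 0, 0, 0, -0.16], [0, 0, 0, 0, 0, 0, -0.14], [0, 0, 0, 0, 0, 0, 0]]]}}

```text
time_s: 16.65
ee_pos: [696.1, -4.7, 141.7]
ee_rot: [180.0, -0.4, 176.5]
force: [-0.8, 0.6, -1.3]
gripper_width: 23.7
```

```bash
python3 - <<'E'
from h import *
f=grab('wrist','w6'); R,t=Rt(f); print('cam',(-R.T@t).round())
E
python3 pads.py w6; python3 go.py 611 -8 50 175.7
```

```text
cam [629.  -1. 313.]
w6
p_shut rect [515.8 132.9] [43.   7.8] 86.5 
p_open rect [615.1  -8.6] [114.8 141.2] 83.1 
p_valve none
p_rose rect [ 610.7 -143.8] [104.2 128.9] 81.4 white mu [ 610.3 -145. ] ang -136.1 ext -32 31 mid [ 610.7 -144.7] wid(-,+) [60. 59.] across -31 32
shift cm [ 8.4  -0.86  9.23] norm 12.5 rot [ 0.    -0.007  0.013] now [696.1  -4.7 141.7] [179.97  -0.41 176.42] w 23.9 F [ 0.1 -0.3 -1.6] t 16.7 q6 -88.0
```

View pics/w6.png

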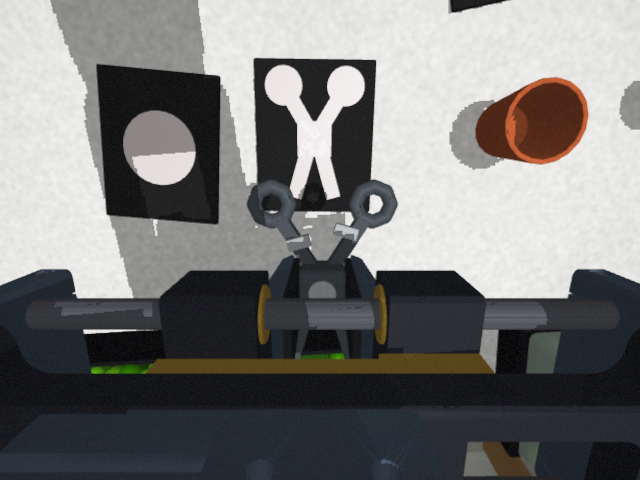

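```bash
cat > edge.py <<'E'
from h import *
def edges(n,r0,r1,c0,c1,top=True,dark=60):
    f=load(n); img=f['color'].max(-1)<dark; A=[];L={}
    fit=lambda e:(lambda l:(l[2:],l[:2]))(cv2.fitLine(ray(f,np.array(e),6)[:,:2].astype(np.float32),cv2.DIST_HUBER,0,.01,.01).ravel())
    rows=range(r0,r1)
    L['L']=fit([(c0+np.nonzero(img[r,c0:c1])[0].min()-.5,r) for r in rows]); L['R']=fit([(c0+np.nonzero(img[r,c0:c1])[0].max()+.5,r) for r in rows])
    for k,(p,d) in L.items(): print(k,p.round(1),np.degrees(np.arctan(d[1]/d[0])).round(2))
    return f,L,fit,img
E
python3 - <<'E'
from edge import *
f,L,fit,img=edges('w6',70,170,240,392)
T=fit([(c,20+np.nonzero(img[20:120,c])[0].min()-.5) for c in list(range(260,372))]); print('top',T[0].round(1),np.degrees(np.arctan2(T[1][1],T[1][0])).round(2))
d=L['L'][1]+L['R'][1]*np.sign(L['L'][1]@L['R'][1]); d/=np.linalg.norm(d); d*=np.sign(d[0]); n=np.array([-d[1],d[0]])
yL,yR,xT=L['L'][0]@n,L['R'][0]@n,T[0]@d; print('width',yR-yL,'ang',np.degrees(np.arctan2(d[1],d[0])),'centre',d*(xT+65)+n*(yL+yR)/2)
w=f['color'].max(-1)>140; mids=[]
for r in range(72,175,5):
    x=np.nonzero(w[r,258:372])[0]+258; mids.append(((x.min()+x.max())/2,r))
A=fit(mids); print('axis',A[0],np.degrees(np.arctan(A[1][1]/A[1][0])))
print([ (r,(np.nonzero(w[r,258:372])[0]+258)[[0,-1]].tolist()) for r in range(110,165,4)])
print('bottom corner check',ray(f,[(254,59),(376,61)],6).round(1)[:,:2])
E
```

```text
L [587.4 -55.9] -4.41
R [586.2  46.8] -4.24
top [546.9  -3.3] 85.82
width 102.29149 ang -4.322059 centre [611.8812    -6.467972]
axis [594.61206  -5.11797] -4.188641
[(110, [289, 340]), (114, [291, 337]), (118, [294, 335]), (122, [296, 332]), (126, [297, 331]), (130, [297, 331]), (134, [297, 331]), (138, [297, 331]), (142, [297, 331]), (146, [297, 330]), (150, [297, 330]), (154, [297, 330]), (158, [298, 330]), (162, [297, 371])]
bottom corner check [[543.9 -52.4]
 [551.8  50. ]]
```

```bash
python3 -c "
from h import *
print(ray(load('w6'),[(314,141)],6))"; python3 go.py 611.9 -6.5 50 175.7
```

```text
[[613.04429966  -6.4929354    6.        ]]
shift cm [ 8.32 -0.71  9.23] norm 12.4 rot [ 0.    -0.007  0.013] now [696.1  -4.7 141.7] [179.97  -0.41 176.42] w 23.9 F [ 0.1 -0.3 -1.6] t 16.7 q6 -88.0
```

Request:
{"op": "move_arm", "data": {"increments": [[[0, 2.1, -0.2, 2.3, 0, -0.007, 0.013], [0, 2.1, -0.2, 2.3, 0, 0, 0], [0, 2.1, -0.2, 2.3, 0, 0, 0], [0, 2.1, -0.1, 2.3, 0, 0, 0], [0, 0, 0, 0, 0, 0, 0]]]}}

```text
time_s: 17.32
ee_pos: [609.7, -5.5, 47.2]
ee_rot: [180.0, 0.1, 175.0]
force: [-0.6, -0.6, -0.8]
gripper_width: 23.6
```

```bash
python3 go.py 611.9 -6.5 13.5 175.7
```

```text
shift cm [-0.22 -0.08  3.37] norm 3.4 rot [ 0.001  0.001 -0.013] now [609.7  -5.5  47.2] [1.7997e+02 8.0000e-02 1.7498e+02] w 23.6 F [-0.6 -0.6 -0.8] t 17.325 q6 -87.0
```

Request:
{"op": "move_arm", "data": {"increments": [[[0, 0, -0.08, 1.1, 0, 0, -0.013], [0, 0.1, 0, 1.1, 0, 0, 0], [0, 0.1, 0, 0.7, 0, 0, 0], [0, 0, 0, 0.3, 0, 0, 0], [0, 0, 0, 0, 0, 0, 0]]]}}

```text
time_s: 17.95
ee_pos: [612.9, -6.4, 15.5]
ee_rot: [179.9, 0.5, 175.7]
force: [-0.4, -0.1, -1.6]
gripper_width: 23.1
```

```bash
python3 go.py 611.9 -6.5 13.0 175.7
```

```text
shift cm [ 0.1  -0.02  0.25] norm 0.3 rot [ 0.001  0.009 -0.001] now [612.9  -6.4  15.5] [179.95   0.53 175.67] w 23.1 F [-0.4 -0.1 -1.6] t 17.95 q6 -87.0
```

Request:
{"op": "move_arm", "data": {"increments": [[[0, 0.1, -0.02, 0.15, 0, 0.009, 0], [0, 0, 0, 0.1, 0, 0, 0], [0, 0, 0, 0, 0, 0, 0]]]}}

```text
time_s: 18.32
ee_pos: [612.5, -6.5, 13.5]
ee_rot: [179.9, 0.1, 175.7]
force: [-0.3, -0.1, -1.0]
gripper_width: 23.9
```

```bash
python3 go.py 611.9 -6.5 12.3 175.7
```

```text
shift cm [ 0.06 -0.    0.12] norm 0.1 rot [ 0.001  0.001 -0.001] now [612.5  -6.5  13.5] [1.7994e+02 6.0000e-02 1.7567e+02] w 23.9 F [-0.3 -0.1 -1. ] t 18.325 q6 -87.0
```

Request:
{"op": "move_arm", "data": {"increments": [[[0, 0.04, 0, 0.13, 0, 0, 0], [0, 0, 0, 0, 0, 0, 0], [0.32, 0, 0, 0, 0, 0, 0], [0.4, 0, 0, 0, 0, 0, 0], [0.55, 0, 0, 0, 0, 0, 0], [0.55, 0, 0, 0, 0, 0, 0], [0.55, 0, 0, -1, 0, 0, 0], [0.55, 0, 0, -3, 0, 0, 0], [0.55, 0, 0, -5, 0, 0, 0], [1, -2, 0, -4, 0, 0, 0], [1, -5, 0, -4, 0, 0, 0], [1, -3, 0, 0, 0, 0, 0]]]}}

```text
time_s: 19.82
ee_pos: [710.1, -14.1, 190.9]
ee_rot: [179.9, 0.3, 175.7]
force: [0.2, -0.3, -0.8]
gripper_width: 77.5
```

```bash
python3 - <<'E'
from obj import *
f=grab('wrist','w7'); obj(f,(611,-6),75,8,(23,30),thr=9.5)
obj(f,(447,4),75,8,(35,44))
E
python3 go.py 507 58 180 175.7
```

```text
all n 2627 mu [598.1  -5.7] ang 175.3 ext -63.0 43.0 ends [661. -11.] [556.  -2.] rect [array([608.5,  -6.6]), array([ 78.7, 105.7]), np.float64(85.5)]
top n 633 z med 26.5 mu [611.9  -7. ] rect [array([612. ,  -7.2]), array([23.2, 22.9]), np.float64(85.8)]
shift cm [21.03  5.66  0.75] norm 21.8 rot [ 0.001  0.005 -0.   ] now [712.4 -14.3 188.4] [179.94   0.27 175.67] w 81.1 F [ 3.9 -1.2  0.8] t 19.875 q6 -88.0obj.py:5: RuntimeWarning: Mean of empty slice.
  q=c[ok]; mu=q[:,:2].mean(0); ev,E=np.linalg.eigh(np.cov(q[:,:2].T)); d=E[:,1]
  ret = um.true_divide(
  avg = a.mean(axis, **keepdims_kw)
obj.py:5: RuntimeWarning: Degrees of freedom <= 0 for slice
  q=c[ok]; mu=q[:,:2].mean(0); ev,E=np.linalg.eigh(np.cov(q[:,:2].T)); d=E[:,1]
  c *= np.true_divide(1, fact)
  c *= np.true_divide(1, fact)
Traceback (most recent call last):
  File "obj.py", line 6, in obj
    pr=(q[:,:2]-mu)@d; print('all n',len(q),'mu',mu.round(1),'ang %.1f'%np.degrees(np.arctan2(d[1],d[0])),'ext',pr.min().round(),pr.max().round(),'ends',(mu+d*pr.min()).round(),(mu+d*pr.max()).round(),'rect',[np.round(x,1) for x in cv2.minAreaRect(q[:,:2].astype(np.float32))])
                                                                                                                ~~~~~~^^
ValueError: zero-size array to reduction operation minimum which has no identity
```

The open clamp reads (611.9,-7.0) at −4.5°, against the pad's (611.4,-6.4) at −4.3°. That's good, so on to the valve.

Request:
{"op": "move_arm", "data": {"increments": [[[1, 4.2, 1.1, 0, 0, 0.005, 0], [1, 4.2, 1.1, 0, 0, 0, 0], [1, 4.2, 1.1, 0, 0, 0, 0], [1, 4.2, 1.1, 0, 0, 0, 0], [1, 4.2, 1.1, 0, 0, 0, 0], [1, 0, 0, 0, 0, 0, -0.16], [1, 0, 0, 0, 0, 0, -0.16], [1, 0, 0, 0, 0, 0, -0.16], [1, 0, 0, 0, 0, 0, -0.16], [1, 0, 0, 0, 0, 0, -0.16], [1, 0, 0, 0, 0, 0, 0]]]}}

```text
time_s: 21.25
ee_pos: [492.5, 58.1, 189.3]
ee_rot: [179.8, -0.1, -137.1]
force: [0.1, 0.4, -0.4]
gripper_width: 91.2
```

```bash
python3 - <<'E'
from obj import *
f=grab('wrist','w8'); obj(f,(447,4),75,8,(35,44)); obj(f,(447,4),75,8,(24,28))
E
python3 go.py 447 4 60 222;python3 pads.py w8
```

```text
all n 2276 mu [447.9   5.7] ang -137.9 ext -50.0 46.0 ends [485.  39.] [414. -25.] rect [array([449.2,   6.8]), array([95.8, 25.6]), np.float64(42.1)]
top n 498 z med 39.2 mu [448.9   6.4] rect [array([449.1,   6.8]), array([45. ,  9.3]), np.float64(42.1)]
all n 2276 mu [447.9   5.7] ang -137.9 ext -50.0 46.0 ends [485.  39.] [414. -25.] rect [array([449.2,   6.8]), array([95.8, 25.6]), np.float64(42.1)]
top n 872 z med 25.9 mu [448.2   5.7] rect [array([449.1,   6.8]), array([95.7, 25.6]), np.float64(42.0)]
shift cm [ 6.98 -0.93 12.94] norm 14.7 rot [ 0.004 -0.003  0.015] now [492.5  58.1 189.3] [ 1.7975e+02 -1.5000e-01 -1.3713e+02] w 91.2 F [0.2 0.3 0.1] t 21.3 q6 -128.0
w8
p_shut rect [453.9 170.1] [146.7 130.9] 7.8 
p_open rect [622.4   8.9] [134.8 151.5] 85.9 white mu [573.3  -1.8] ang 89.5 ext -44 41 mid [573.3  -2.8] wid(-,+) [46. 36.] across -27 22
p_valve rect [414.1 294.1] [133.5 169.4] 50.4 white mu [412.3 313.4] ang 53.2 ext -15 18 mid [413.1 314.5] wid(-,+) [6. 3.] across -3 3
p_rose rect [ 609.4 -143.8] [103.5 129.5] 81.5 white mu [ 610.5 -145.4] ang -149.4 ext -33 32 mid [ 611.  -145.1] wid(-,+) [60. 58.] across -32 32
```

View pics/w8.png

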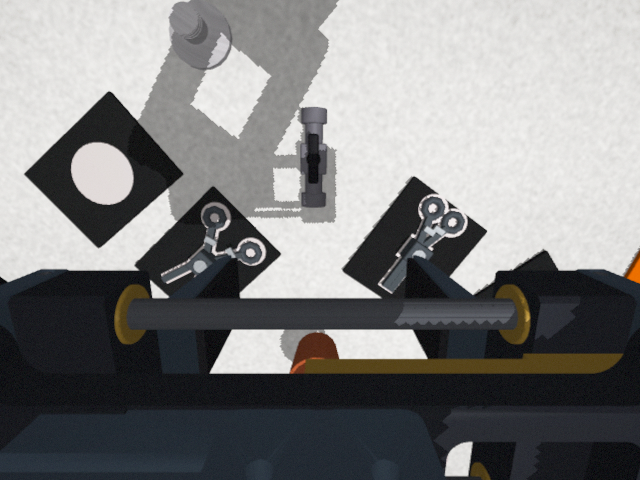

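The shut clamp and open clamp both sit on their silhouettes, at (425,235) and (205,255). The valve is at (313,158), with body (449.1,6.8) and axis 42.1°.

```bash
python3 go.py 449.1 6.8 60 222.1
```

```text
shift cm [ 6.64 -0.86 12.94] norm 14.6 rot [ 0.004 -0.003  0.013] now [492.5  58.1 189.3] [ 1.7975e+02 -1.5000e-01 -1.3713e+02] w 91.2 F [0.2 0.3 0.1] t 21.3 q6 -128.0
```

Request:
{"op": "move_arm", "data": {"increments": [[[0.8, 1.66, -0.21, 3.2, 0.004, -0.003, 0.013], [0.8, 1.66, -0.21, 3.3, 0, 0, 0], [0.8, 1.66, -0.21, 3.3, 0, 0, 0], [0.8, 1.66, -0.21, 3.2, 0, 0, 0], [0.8, 0, 0, 0, 0, 0, 0]]]}}

```text
time_s: 21.92
ee_pos: [447.9, 6.7, 57.5]
ee_rot: [-179.9, 0.2, -138.6]
force: [0.2, 0.9, 0.3]
gripper_width: 73.2
```

```bash
python3 go.py 449.1 6.8 5 222.1
```

```text
shift cm [-0.08 -0.06  5.25] norm 5.2 rot [-0.002  0.004 -0.012] now [447.9   6.7  57.5] [-179.9     0.22 -138.6 ] w 73.2 F [0.2 0.9 0.3] t 21.925 q6 -132.0
```

Request:
{"op": "move_arm", "data": {"increments": [[[0.8, 0.04, 0.04, 1.5, -0.002, 0.004, -0.012], [0.8, 0.05, 0.05, 1.5, 0, 0, 0], [0.8, 0.05, 0.05, 1.3, 0, 0, 0], [0.8, 0, 0, 0.9, 0, 0, 0], [0.8, 0, 0, 0, 0, 0, 0]]]}}

```text
time_s: 22.55
ee_pos: [451.8, 8.3, 6.0]
ee_rot: [-179.7, 0.4, -137.9]
force: [-0.8, 0.6, 1.7]
gripper_width: 72.8
```

```bash
python3 go.py 449.1 6.8 5 222.1
```

```text
shift cm [0.3  0.07 0.1 ] norm 0.3 rot [-0.006  0.007 -0.   ] now [451.8   8.3   6. ] [-179.66    0.4  -137.91] w 72.8 F [-0.8  0.6  1.7] t 22.55 q6 -133.0
```

Request:
{"op": "move_arm", "data": {"increments": [[[0.6, 0.3, 0.07, 0.05, -0.006, 0.007, 0], [0.5, 0, 0, 0, 0, 0, 0], [0.2, 0, 0, 0, 0, 0, 0], [0, 0, 0, 0, 0, 0, 0], [0, 0, 0, 0, 0, 0, 0], [0, 0, 0, 0, 0, 0, 0], [0, 0, 0, 0, 0, 0, 0]]], "force": 35}}

```text
time_s: 23.42
ee_pos: [450.0, 6.6, 6.6]
ee_rot: [-179.9, 0.1, -137.9]
force: [0.1, -0.4, -0.8]
gripper_width: 25.8
```

```bash
python3 go.py 496 288 150 222.1
```

```text
shift cm [-22.29  17.78 -14.33] norm 31.9 rot [-0.001  0.002 -0.   ] now [450.    6.6   6.6] [-1.7992e+02  9.0000e-02 -1.3793e+02] w 25.8 F [ 0.1 -0.4 -0.8] t 23.425 q6 -133.0
```

Request:
{"op": "move_arm", "data": {"increments": [[[0, 0, 0, -3, 0, 0, 0], [0, 0, 0, -5, 0, 0, 0], [0, -2.2, 1.8, -3, 0, 0, 0], [0, -3.4, 2.7, -1.5, 0, 0, 0], [0, -3.4, 2.7, -1, 0, 0, 0], [0, -3.4, 2.7, -0.5, 0, 0, 0], [0, -3.4, 2.7, 0, 0, 0, 0], [0, -3.4, 2.7, 0, 0, 0, 0], [0, -3.1, 2.5, 0, 0, 0, 0], [0, 0, 0, 0, 0, 0, 0.151], [0, 0, 0, 0, 0, 0, 0.151], [0, 0, 0, 0, 0, 0, 0.151]]]}}

```text
time_s: 24.92
ee_pos: [496.2, 297.9, 149.3]
ee_rot: [180.0, -0.0, -164.7]
force: [0.4, 0.2, -0.1]
gripper_width: 25.7
```

Request:
{"op": "move_arm", "data": {"increments": [[[0, 0, 0, 0, 0, 0, 0.151], [0, 0, 0, 0, 0, 0, 0.151], [0, 0, 0, 0, 0, 0, 0.151], [0, 0, 0, 0, 0, 0, 0]]]}}

```text
time_s: 25.42
ee_pos: [495.0, 297.5, 147.7]
ee_rot: [-179.8, -0.2, 168.6]
force: [-0.2, -0.4, -0.5]
gripper_width: 25.5
```

```bash
python3 - <<'E'
from h import *
f=grab('wrist','w9'); R,t=Rt(f); print('cam',(-R.T@t).round())
E
python3 pads.py w9; python3 go.py 417 302 60 170
```

```text
cam [428. 311. 319.]
w9
p_shut rect [455.3 158.5] [146.7 104.3] 7.7 white mu [448.4 143.1] ang 122.5 ext -7 7 mid [448.4 143.1] wid(-,+) [12. 12.] across -7 6
p_open rect [614.1  -3.5] [159.8 169.9] 65.3 white mu [570.7  33.6] ang 173.7 ext -15 14 mid [571.3  33.5] wid(-,+) [12.  9.] across -6 8
p_valve rect [418.2 303.6] [102.7 128.9] 79.3 
p_rose rect [640.  -84.5] [ 34.3 134.6] 65.3 
shift cm [ 7.71 -1.07  8.8 ] norm 11.7 rot [-0.003 -0.003 -0.025] now [495.  297.5 147.7] [-179.84   -0.19  168.59] w 25.7 F [-0.5  0.1  0.2] t 25.475 q6 -49.0
```

View pics/w9.png

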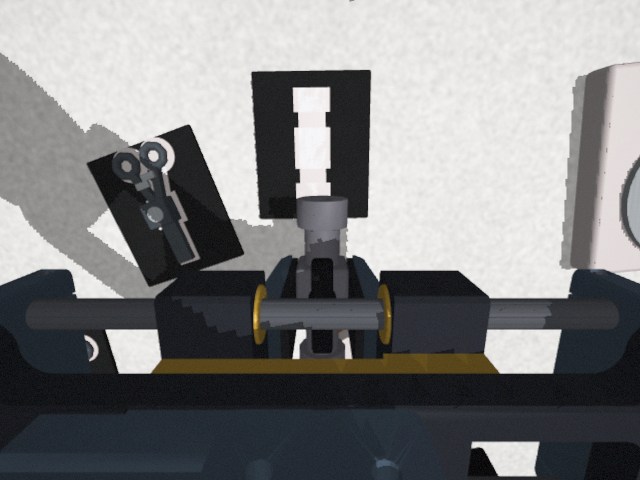

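```bash
python3 - <<'E'
from edge import *
f,L,fit,img=edges('w9',85,190,235,385)
T=fit([(c,30+np.nonzero(img[30:120,c])[0].min()-.5) for c in range(258,365)]); print('top',T[0].round(1),np.degrees(np.arctan(T[1][1]/T[1][0])).round(2))
d=L['L'][1]+L['R'][1]*np.sign(L['L'][1]@L['R'][1]); d/=np.linalg.norm(d); d*=np.sign(d[0]); n=np.array([-d[1],d[0]])
yL,yR,xT=L['L'][0]@n,L['R'][0]@n,T[0]@d; g=(104-abs(yR-yL))/2; print('width',yR-yL,'ang',np.degrees(np.arctan2(d[1],d[0])),'centre',d*(xT+65-g)+n*(yL+yR)/2)
w=f['color'].max(-1)>140; mids=[]
for r in range(92,190,5):
    x=np.nonzero(w[r,270:350])[0]+270; mids.append(((x.min()+x.max())/2,r)); print(r,x.min(),x.max(),end=';')
A=fit(mids); print('axis',A[0],np.degrees(np.arctan(A[1][1]/A[1][0])))
E
python3 go.py 418.3 303.8 50 169.3
```

```text
L [399.2 255.1] -10.67
R [419.6 355.4] -10.85
top [354.9 313.9] 79.26
width 102.33487 ang -10.759387 centre [418.26263 303.56537]
92 293 329;97 293 329;102 293 329;107 293 329;112 298 325;117 298 325;122 298 325;127 295 329;132 294 329;137 294 329;142 294 329;147 295 329;152 295 329;157 295 329;162 295 330;167 295 330;172 300 325;177 300 325;182 300 329;187 296 330;axis [405.96072 305.83694] -10.6245775
shift cm [ 7.61 -0.87  9.8 ] norm 12.4 rot [-0.003 -0.003 -0.012] now [495.  297.5 147.7] [-179.84   -0.19  168.59] w 25.7 F [-0.5  0.1  0.2] t 25.475 q6 -49.0
```

Request:
{"op": "move_arm", "data": {"increments": [[[0, 1.95, -0.22, 2.4, -0.003, -0.003, -0.012], [0, 1.95, -0.22, 2.4, 0, 0, 0], [0, 1.95, -0.22, 2.4, 0, 0, 0], [0, 1.95, -0.22, 2.4, 0, 0, 0], [0, 0, 0, 0, 0, 0, 0]]]}}

```text
time_s: 26.1
ee_pos: [415.5, 303.4, 49.5]
ee_rot: [179.9, 0.1, 170.0]
force: [0.2, -0.0, -0.2]
gripper_width: 25.7
```

```bash
python3 go.py 418.7 303.5 13.5 169.3
```

```text
shift cm [-0.31  0.06  3.6 ] norm 3.6 rot [0.001 0.002 0.012] now [415.5 303.4  49.5] [1.7992e+02 9.0000e-02 1.6996e+02] w 25.7 F [ 0.2 -0.  -0.2] t 26.1 q6 -45.0
```

Request:
{"op": "move_arm", "data": {"increments": [[[0, 0, 0, 1.1, 0.001, 0.002, 0.012], [0, 0, -0.1, 1.1, 0, 0, 0], [0, 0, -0.1, 0.8, 0, 0, 0], [0, 0, 0, 0.35, 0, 0, 0], [0, 0, 0, 0, 0, 0, 0]]]}}

```text
time_s: 26.72
ee_pos: [419.7, 302.8, 16.0]
ee_rot: [179.7, 0.3, 169.3]
force: [1.4, 0.3, -0.4]
gripper_width: 26.0
```

```bash
python3 go.py 418.7 303.5 13 169.3
```

```text
shift cm [0.12 0.05 0.3 ] norm 0.3 rot [ 0.005  0.005 -0.001] now [419.7 302.8  16. ] [179.72   0.27 169.27] w 26.0 F [ 1.4  0.3 -0.4] t 26.725 q6 -45.0
```

Request:
{"op": "move_arm", "data": {"increments": [[[0, 0.12, 0.05, 0.15, 0.005, 0.005, 0], [0, 0, 0, 0.1, 0, 0, 0], [0, 0, 0, 0, 0, 0, 0]]]}}

```text
time_s: 27.1
ee_pos: [419.1, 303.9, 13.9]
ee_rot: [180.0, 0.0, 169.3]
force: [1.2, 0.0, -1.7]
gripper_width: 25.6
```

```bash
python3 go.py 418.7 303.5 12.3 169.3
```

```text
shift cm [ 0.03 -0.05  0.16] norm 0.2 rot [ 0.001  0.    -0.   ] now [419.1 303.9  13.9] [1.7997e+02 1.0000e-02 1.6928e+02] w 25.6 F [ 1.2  0.  -1.7] t 27.1 q6 -45.0
```

Request:
{"op": "move_arm", "data": {"increments": [[[0, 0.03, -0.05, 0.1, 0, 0, 0], [0, 0, 0, 0.07, 0, 0, 0], [0, 0, 0, 0, 0, 0, 0], [0.34, 0, 0, 0, 0, 0, 0], [0.4, 0, 0, 0, 0, 0, 0], [0.55, 0, 0, 0, 0, 0, 0], [0.55, 0, 0, 0, 0, 0, 0], [0.55, 0, 0, -1, 0, 0, 0], [0.55, 0, 0, -4, 0, 0, 0], [0.55, 0, 0, -5, 0, 0, 0], [1, -4, 0, -4, 0, 0, 0], [1, -4, 0, -2, 0, 0, 0]]]}}

```text
time_s: 28.6
ee_pos: [496.0, 288.3, 178.8]
ee_rot: [-180.0, -0.1, 169.5]
force: [-0.7, 0.2, -0.1]
gripper_width: 67.3
```

```bash
python3 - <<'E'
from obj import *
f=grab('wrist','w10'); obj(f,(418,303),75,8,(40,50),thr=9.5)
E
python3 go.py 520 -146 180 169.3
```

```text
all n 2584 mu [416.2 303.7] ang 169.4 ext -50.0 46.0 ends [465. 295.] [371. 312.] rect [array([418. , 303.4]), array([25.3, 96. ]), np.float64(79.5)]
top n 630 z med 45.1 mu [417.7 303.4] rect [array([418. , 303.3]), array([ 9.9, 45.2]), np.float64(79.7)]
shift cm [ -9.74 -42.35   0.05] norm 43.5 rot [0.003 0.007 0.001] now [502.3 288.2 180.9] [179.85   0.42 169.38] w 71.0 F [6.2 1.5 2.2] t 28.65 q6 -51.0
```

The valve reads (418.0,303.3) at 169.6°, against the pad's (418.2,303.6) at 169.3°. The spray head is last.

Request:
{"op": "move_arm", "data": {"increments": [[[1, -0.5, -4.9, 0, 0, 0.005, 0], [1, -1.1, -4.9, 0, 0, 0, 0], [1, -1.1, -4.9, 0, 0, 0, 0], [1, -1.1, -4.9, 0, 0, 0, 0], [1, -1.1, -4.9, 0, 0, 0, 0], [1, -1.1, -4.9, 0, 0, 0, 0], [1, -1.1, -4.9, 0, 0, 0, 0], [1, -1.1, -4.9, 0, 0, 0, 0], [1, -1.1, -4.9, 0, 0, 0, 0], [1, 0, 0, 0, 0, 0, 0]]]}}

```text
time_s: 29.9
ee_pos: [514.0, -175.4, 185.4]
ee_rot: [179.6, 0.7, 169.4]
force: [0.2, 1.0, 0.7]
gripper_width: 91.4
```

```bash
python3 - <<'E'
from obj import *
f=grab('wrist','w11'); R,t=Rt(f); print('cam',(-R.T@t).round()); obj(f,(437,-146),50,8,(42,50),thr=3)
c=cloud(f); q=c[(np.hypot(c[...,0]-437,c[...,1]+146)<40)&(c[...,2]>5)&(c[...,2]<11)][:,:2].astype(np.float32); print('rim',len(q),cv2.minEnclosingCircle(q))
E
python3 pads.py w11; python3 go.py 437 -146 80 169.3
```

```text
cam [ 444. -164.  356.]
all n 2663 mu [ 438.3 -150.6] ang 173.8 ext -29.0 50.0 ends [ 467. -154.] [ 389. -145.] rect [array([ 433.4, -146.6]), array([57.6, 69.8]), np.float64(53.2)]
top n 636 z med 46.3 mu [ 438.5 -150.2] rect [array([ 438.2, -150.5]), array([24.2, 24.1]), np.float64(79.4)]
rim 559 ((438.59393310546875, -150.19078063964844), 28.91733741760254)
w11
p_shut rect [450.5 126.4] [128.6  49. ] 7.8 
p_open rect [621.   -8.6] [169.3 151.9] 85.6 white mu [576.9  11.4] ang 135.5 ext -33 30 mid [577.8  10.6] wid(-,+) [18. 28.] across -16 12
p_valve none
p_rose rect [ 609.2 -145.5] [169.8 129.4] 81.4 white mu [ 597.8 -141.7] ang 79.1 ext -32 32 mid [ 597.8 -141.9] wid(-,+) [30. 30.] across -14 19
shift cm [ 8.2   1.24 10.44] norm 13.3 rot [0.007 0.012 0.003] now [ 513.9 -173.7  185.3] [179.59   0.71 169.45] w 91.1 F [-0.2 -0.2  0.4] t 29.95 q6 -100.0
```

View pics/w11.png

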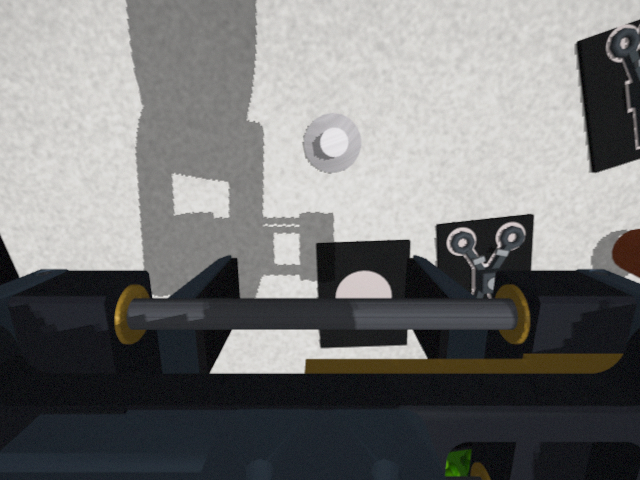

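The spray head is at (333,142): centre (438.4,-150.3), rim diameter 58, top 46.3.

```bash
python3 go.py 438.4 -150.3 65 169.3
```

```text
shift cm [ 8.    0.84 11.94] norm 14.4 rot [0.007 0.012 0.003] now [ 513.9 -173.7  185.3] [179.59   0.71 169.45] w 91.1 F [-0.2 -0.2  0.4] t 29.95 q6 -100.0
```

Request:
{"op": "move_arm", "data": {"increments": [[[1, 1.6, 0.2, 2.9, 0.007, 0.012, 0.003], [1, 1.95, 0.2, 3.0, 0, 0, 0], [1, 1.95, 0.2, 3.0, 0, 0, 0], [1, 1.95, 0.2, 3.0, 0, 0, 0], [1, 0, 0, 0, 0, 0, 0]]]}}

```text
time_s: 30.58
ee_pos: [440.9, -144.8, 65.1]
ee_rot: [179.9, 0.2, 169.6]
force: [1.2, 0.3, -0.4]
gripper_width: 91.1
```

```bash
python3 go.py 438.4 -150.3 24 169.3
```

```text
shift cm [ 0.16 -0.6   4.11] norm 4.2 rot [0.002 0.003 0.005] now [ 440.9 -144.8   65.1] [1.7987e+02 1.5000e-01 1.6959e+02] w 91.1 F [ 1.2  0.3 -0.4] t 30.575 q6 -99.0
```

Request:
{"op": "move_arm", "data": {"increments": [[[1, 0.2, -0.35, 1.2, 0.002, 0.003, 0.005], [1, 0.15, -0.1, 1.2, 0, 0, 0], [1, 0.15, -0.1, 0.9, 0, 0, 0], [1, 0, 0, 0.5, 0, 0, 0], [1, 0, 0, 0, 0, 0, 0]]]}}

```text
time_s: 31.2
ee_pos: [440.1, -150.3, 27.6]
ee_rot: [-179.9, 0.5, 169.4]
force: [0.0, 0.3, 0.5]
gripper_width: 91.2
```

```bash
python3 go.py 438.4 -150.3 24 169.3
```

```text
shift cm [ 0.17 -0.03  0.36] norm 0.4 rot [-0.001  0.008  0.001] now [ 440.1 -150.3   27.6] [-179.94    0.46  169.36] w 91.2 F [0.  0.3 0.5] t 31.2 q6 -100.0
```

Request:
{"op": "move_arm", "data": {"increments": [[[0.8, 0.17, -0.03, 0.36, 0, 0.008, 0], [0.6, 0, 0, 0, 0, 0, 0], [0.3, 0, 0, 0, 0, 0, 0], [0, 0, 0, 0, 0, 0, 0], [0, 0, 0, 0, 0, 0, 0], [0, 0, 0, 0, 0, 0, 0], [0, 0, 0, 0, 0, 0, 0], [0, 0, 0, 0, 0, 0, 0]]], "force": 35}}

```text
time_s: 32.2
ee_pos: [439.0, -150.6, 24.5]
ee_rot: [-179.9, 0.1, 169.3]
force: [0.5, -0.2, 0.3]
gripper_width: 23.3
```

```bash
python3 go.py 692 -160 160 169.3
```

```text
shift cm [-25.05   3.73 -13.52] norm 28.7 rot [-0.001  0.002  0.001] now [ 439.  -150.6   24.5] [-1.7992e+02  9.0000e-02  1.6935e+02] w 23.3 F [ 0.5 -0.2  0.3] t 32.2 q6 -100.0
```

```bash
python3 go.py 611.1 -144.9 75 169.3
```

```text
shift cm [-16.81   3.73  -5.03] norm 17.9 rot [-0.001  0.002  0.001] now [ 439.  -150.6   24.5] [-1.7992e+02  9.0000e-02  1.6935e+02] w 23.3 F [ 0.5 -0.2  0.3] t 32.2 q6 -100.0
```

Request:
{"op": "move_arm", "data": {"increments": [[[0, 0, 0, -2, 0, 0, 0], [0, -0.5, 0, -3.2, 0, 0, 0], [0, -4.1, 0.9, 0, 0, 0, 0], [0, -4.1, 0.9, 0, 0, 0, 0], [0, -4.1, 0.9, 0, 0, 0, 0], [0, -3.9, 0.9, 0, 0, 0, 0], [0, 0, 0, 0, 0, 0, 0]]]}}

```text
time_s: 33.08
ee_pos: [612.5, -145.4, 76.0]
ee_rot: [-179.9, -0.1, 169.3]
force: [-1.5, -0.1, -1.0]
gripper_width: 23.2
```

```bash
python3 go.py 611.1 -144.9 32 169.3
```

```text
shift cm [0.13 0.02 4.4 ] norm 4.4 rot [-0.001 -0.003  0.   ] now [ 612.5 -145.4   76. ] [-1.7994e+02 -1.5000e-01  1.6931e+02] w 23.2 F [-1.5 -0.1 -1. ] t 33.075 q6 -94.0
```

Request:
{"op": "move_arm", "data": {"increments": [[[0, 0.15, 0, 1.2, 0, 0, 0], [0, 0.15, 0, 1.2, 0, 0, 0], [0, 0.15, 0, 1.0, 0, 0, 0], [0, 0.1, 0, 0.7, 0, 0, 0], [0, 0, 0, 0, 0, 0, 0]]]}}

```text
time_s: 33.7
ee_pos: [601.8, -144.0, 30.9]
ee_rot: [-180.0, -0.5, 169.3]
force: [0.9, 0.5, -0.6]
gripper_width: 22.8
```

```bash
python3 go.py 611.1 -144.9 31.5 169.3
```

```text
shift cm [-0.93  0.09 -0.07] norm 0.9 rot [-0.001 -0.009 -0.001] now [ 601.8 -144.    30.9] [-179.95   -0.51  169.26] w 22.8 F [ 0.9  0.5 -0.6] t 33.7 q6 -94.0
```

Request:
{"op": "move_arm", "data": {"increments": [[[0, 0, 0, -0.4, 0, -0.009, 0], [0, -0.9, 0.09, 0, 0, 0, 0], [0, 0, 0, 0, 0, 0, 0]]]}}

```text
time_s: 34.08
ee_pos: [612.1, -145.2, 36.1]
ee_rot: [-179.9, 0.2, 169.3]
force: [-0.9, -0.7, -0.8]
gripper_width: 23.2
```

```bash
python3 go.py 611.1 -144.9 30.5 169.3
```

```text
shift cm [0.11 0.01 0.56] norm 0.6 rot [-0.001  0.003 -0.001] now [ 612.1 -145.2   36.1] [-1.7994e+02  1.7000e-01  1.6925e+02] w 23.2 F [-0.9 -0.7 -0.8] t 34.075 q6 -94.0
```

Request:
{"op": "move_arm", "data": {"increments": [[[0, 0.1, 0, 0.2, 0, 0.003, 0], [0, 0, 0, 0.15, 0, 0, 0], [0, 0, 0, 0.1, 0, 0, 0], [0, 0, 0, 0, 0, 0, 0]]]}}

```text
time_s: 34.58
ee_pos: [610.9, -144.9, 31.1]
ee_rot: [-179.9, -0.1, 169.3]
force: [-0.2, 0.1, -1.2]
gripper_width: 23.5
```

```bash
python3 go.py 611.1 -144.9 30.3 169.3
```

```text
shift cm [-0.02  0.    0.08] norm 0.1 rot [-0.001 -0.001 -0.001] now [ 610.9 -144.9   31.1] [-1.7994e+02 -6.0000e-02  1.6926e+02] w 23.5 F [-0.2  0.1 -1.2] t 34.575 q6 -94.0
```

Request:
{"op": "move_arm", "data": {"increments": [[[0, 0, 0, 0.09, 0, 0, 0], [0, 0, 0, 0, 0, 0, 0], [0.32, 0, 0, 0, 0, 0, 0], [0.4, 0, 0, 0, 0, 0, 0], [0.6, 0, 0, 0, 0, 0, 0], [0.6, 0, 0, 0, 0, 0, 0], [0.6, 0, 0, -1, 0, 0, 0], [0.6, 0, 0, -4, 0, 0, 0], [0.6, 0, 0, -5, 0, 0, 0], [1, -5, 0, -4, 0, 0, 0], [1, -5, 0, -2, 0, 0, 0], [1, 0, 0, 0, 0, 0, 0]]]}}

```text
time_s: 36.08
ee_pos: [709.5, -163.4, 197.7]
ee_rot: [-179.9, 0.1, 169.3]
force: [-0.8, -0.6, -0.2]
gripper_width: 81.7
```

```bash
python3 - <<'E'
from obj import *
f=grab('wrist','w12'); obj(f,(610.5,-144.6),50,8,(48,56),thr=9.5)
c=cloud(f); q=c[(np.hypot(c[...,0]-610,c[...,1]+145)<40)&(c[...,2]>11)&(c[...,2]<17)][:,:2].astype(np.float32); print('rim',len(q),cv2.minEnclosingCircle(q))
grab('scene','s1')
E
python3 pads.py w12 | grep rose
```

```text
all n 2662 mu [ 611.2 -145.2] ang 72.5 ext -29.0 29.0 ends [ 603. -172.] [ 620. -118.] rect [array([ 610.3, -144.6]), array([56.7, 56.6]), np.float64(79.2)]
top n 648 z med 52.3 mu [ 610.4 -145. ] rect [array([ 610.6, -145. ]), array([24.4, 24.8]), np.float64(79.0)]
rim 557 ((610.3746948242188, -145.08929443359375), 28.860076904296875)
p_rose rect [ 610.  -144.8] [102.3 127.6] 81.4 white mu [ 609.4 -144.5] ang 175.6 ext -33 32 mid [ 610.  -144.6] wid(-,+) [61. 59.] across -32 32
```

View pics/w12.png

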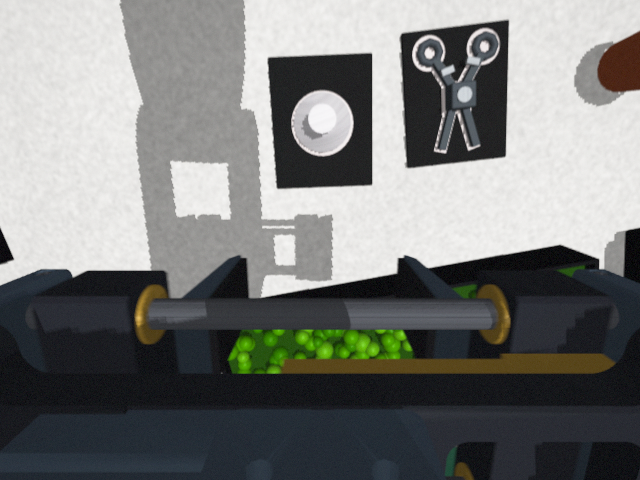

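View pics/s1.png

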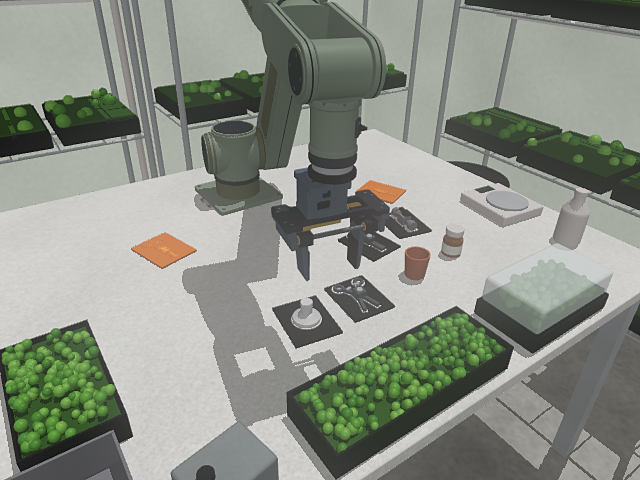

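The wrist view shows the spray head centred on its disc at (322,123) and the open clamp on its silhouette at (460,95). The scene view shows all four tools on their pads, with the pot (417,264) and jar (453,242) where they were at the start. Handing in.

```bash
python3 -c "
from h import *
print(job.job_done(), monitor.state()['time_s'])"
```

```text
the job is handed in; nothing more can be done
the job is handed in; nothing more can be done
```

All four tools are back on their pads, placed in the order asked (shut clamp, open clamp, valve, spray head), and the job is handed in. It took about 36 s of the 107 s allowed.

The wrist camera measured each tool after it was released:

| Tool | Measured position (mm) | Pad position (mm) | Tool angle | Pad angle |
|---|---|---|---|---|
| Shut clamp | (446.8, 154.8) | (447.0, 155.0) | 8.5° | 8.6° |
| Open clamp | (611.9, -7.0) | (611.4, -6.4) | −4.5° | −4.3° |
| Valve | (418.0, 303.3) | (418.2, 303.6) | 169.6° | 169.3° |
| Spray head | (610.4, -145.1) | (610.3, -144.7) | any | any |

- **Lying flat:** the tops of the tools stood 6 mm above their bench heights, which is the pad thickness.
- **Bystanders:** in the last scene picture the jar and pot are where they stood, and neither orange look-alike was touched.
- **One slip:** the spray head came down about 9 mm short of its disc on the first try. I raised it and moved it over before letting go; the force reading stayed near zero.
- **Disagreement between cameras:** my first rough readings from the scene and side cameras differed by up to about 10 mm. I aimed by the closer wrist views instead.

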